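# String the artery forceps on the instrument stringer and lock it

### The arm

A 7-joint arm with a two-finger parallel gripper is mounted at the origin on a cart in front of the work surface, level with it; the furniture and walls round the work are solid. World frame = base frame: x ahead of the robot, y to its left, z up, the work surface at z = 0. Lengths are in mm, angles in rad, forces in N, time in s.
With the tool pointing down it reaches from about 425 to 975 mm from the base axis. Payload 16.7 kg.
Tool frame: the origin (TCP) lies midway between the tips of the shut fingers; the grasp point (between the pads) lies 19 mm behind it; z points along the fingers, y is the line along which they close (so a half turn about z gives the same grasp; the last joint's range is limited). The gripper opens to 85 mm and grips with 20 to 120 N. Pads are 22 mm wide; open, the fingers measure 114 mm over their backs; the gripper's body (76 mm by 85 mm) begins 54 mm behind the grasp point. The pads swing forward as they close: fully open they stand 13 mm farther back than shut.
Start: joints at [-1.381, 0.426, 0.074, 1.606, -0.034, 1.111, -0.067], TCP at [224.344, 636.589, 231.302] pointing down, gripper open.
Joint ranges: [-2.85, 2.85], [-0.5, 2.14], [-1.23, 1.37], [0.21, 2.46], [-1.02, 4.16], [0.16, 2.05], [-2.73, 2.73]. Speed limits (rad/s): [1.89, 1.89, 2.39, 2.39, 3.01, 3.01, 3.01].

### API

Orientations are given as a 3x3 rotation matrix whose columns are the frame's x, y, z axes.
In Python, from workcell import ctrl gives the robot as it stands. The module is installed in compiled form; this text tells all that it offers.
- The arm moves only by the shell command python3 -m pendant 'ROWS' [FORCE]. ROWS is JSON, a list of rows, each an object with "fingers": the closure, from 0 (fully open) to 1 (shut); "translation": the shift along the tool's x, y, z scaled (see below), a list of three; "twist": the turn about the tool's z scaled (see below). In form: [{"fingers": fingers, "translation": [tx, ty, tz], "twist": twist}, ...]. A call has 1 to 8 rows; each row shifts and turns the commanded pose from where the row before left it, along the tool's axes as they then stand; what a row does not reach is not made up. The controller multiplies each number of a shift by 150 mm and each number of a turn by 60 degrees. A row lasts 1/10 s, in which the tool goes at most 50 mm and 8.59 degrees, less where a joint would pass 70% of its speed; a pose out of reach is approached as far as the arm can. A call with a number of a shift or a turn outside -1 to 1 is refused whole. A call with a gripper value outside its range is refused whole. The fingers move at their own pace and stop on an object; FORCE is the grip in N (left out, the last holds). Time passes only in rows, so rows that do not move let the fingers close. It gives the time, the measured TCP pose, the force, the opening and the grip force at its end, in the units of the state.
- ctrl.sense(): the state, without advancing time (a new reading comes with each control period).
- ctrl.camera(name): name is "scene" or "top" or "wrist"; returns (picture, depth): 420x560x3 uint8, red, green, blue; 420x560 float32, mm along the optical axis (not along the pixel's ray), 0 where there is no reading.
- ctrl.camera_info(name): a dict with "vfov" (degrees; the focal length in pixels is half the picture's height over the tangent of half this angle, whatever the lens; pixels are square), "cx", "cy" (the principal point, pixels), "distortion" ([k1, k2, p1, p2, k3] as OpenCV has them; the pictures are not rectified), "rvec" (rotation vector, rad) and "tvec" (3), from world to camera coordinates, as OpenCV has them; the wrist camera has in their place "hand_eye" (4x4, takes a point from camera to tool coordinates, whose origin is the TCP and whose axes are the flange's). Camera axes: x right, y down, z forward; pixel columns grow to the right and rows downward; lengths in mm; the calibration is good to about 2 mm. A picture is of the moment at which its call begins: read the wrist's pose just before it. camera_info takes no time and is no camera call.
- ctrl.sign_off(): hands the job in; it is judged then, once.
The state is a dict: "time": time; "joints": joint angles; "qvel": joint speeds; "joint_torque": joint torques, N m; "tool_pos": TCP position; "tcp_rot": TCP orientation; "contact_force": force on the tool from outside, world axes, zero at the start; "moment": the same for the moment, N m; "width": opening from 0.0 (shut) to 1.0 (fully open); "gripper_force": force on a finger pad.
Only numpy, scipy, OpenCV 4.12 (cv2) and the standard library are available. Lean on these libraries where they do the work, as an engineer would, in place of code of your own. Each camera call takes 0.05 s, during which the arm holds its last target. There are 200 camera calls.

### The job

Make up the clamp set: pull the keeper of the empty stringer out of its clip by the blue tab so that it springs up, then thread every artery forceps on the green mat onto the two posts by its finger rings, in one level, square pile with the jaws between the two pins on the grey block. Then hang the red set tag by its eye over one of the posts, flat on top of the pile, and last press the keeper down again until it snaps into the clip and stays. Leave the vial, the finger clip and the penlight where they are.

Things in the scene. Friction and masses are not known exactly. Their poses are not given: they have to be found in the camera images.
- forceps_1: Closed steel artery forceps, 140 mm, about 60 g, 6 mm thick all over, lying flat; 3 to 5 are present. Origin: under the box joint (hinge block), where it balances; x to the jaw tips (62 mm away), z up. Grip it by that joint, which is flat-sided, 14 mm wide (y), 26 mm long (x). Two finger rings side by side at x = -75, y = -19 and +19 mm: clear hole 20 mm, 34 mm outside.
- rings_1 (a point): Point midway between the two finger-ring centres of forceps_1, at mid thickness (3 mm above its underside).
- forceps_2: Closed steel artery forceps, 140 mm, about 60 g, 6 mm thick all over, lying flat; 3 to 5 are present. Origin: under the box joint (hinge block), where it balances; x to the jaw tips (62 mm away), z up. Grip it by that joint, which is flat-sided, 14 mm wide (y), 26 mm long (x). Two finger rings side by side at x = -75, y = -19 and +19 mm: clear hole 20 mm, 34 mm outside.
- rings_2 (a point): Point midway between the two finger-ring centres of forceps_2, at mid thickness (3 mm above its underside).
- forceps_3: Closed steel artery forceps, 140 mm, about 60 g, 6 mm thick all over, lying flat; 3 to 5 are present. Origin: under the box joint (hinge block), where it balances; x to the jaw tips (62 mm away), z up. Grip it by that joint, which is flat-sided, 14 mm wide (y), 26 mm long (x). Two finger rings side by side at x = -75, y = -19 and +19 mm: clear hole 20 mm, 34 mm outside.
- rings_3 (a point): Point midway between the two finger-ring centres of forceps_3, at mid thickness (3 mm above its underside).
- forceps_4: Closed steel artery forceps, 140 mm, about 60 g, 6 mm thick all over, lying flat; 3 to 5 are present. Origin: under the box joint (hinge block), where it balances; x to the jaw tips (62 mm away), z up. Grip it by that joint, which is flat-sided, 14 mm wide (y), 26 mm long (x). Two finger rings side by side at x = -75, y = -19 and +19 mm: clear hole 20 mm, 34 mm outside.
- rings_4 (a point): Point midway between the two finger-ring centres of forceps_4, at mid thickness (3 mm above its underside).
- forceps_5: Closed steel artery forceps, 140 mm, about 60 g, 6 mm thick all over, lying flat; 3 to 5 are present. Origin: under the box joint (hinge block), where it balances; x to the jaw tips (62 mm away), z up. Grip it by that joint, which is flat-sided, 14 mm wide (y), 26 mm long (x). Two finger rings side by side at x = -75, y = -19 and +19 mm: clear hole 20 mm, 34 mm outside.
- rings_5 (a point): Point midway between the two finger-ring centres of forceps_5, at mid thickness (3 mm above its underside).
- tag: Red set tag, 6 mm thick, 96 mm long (x), about 30 g, flat on the worktop: a square head of 34 mm (x -48 to -14 mm) with the eye, a 22 mm through hole centred at x = -31 mm, and a stem 20 mm wide (y) with a bare metal label, out to x = +48 mm. Origin: under the middle of its length; z up. Grip across the stem, 15 to 30 mm to the +x side of the origin, so the hand stays clear of the keeper.
- tag_eye (a point): Centre of the tag's eye, at mid thickness (3 mm above its underside).
- stringer: Stringer standing in its grey block (fixed). Origin: underside of the block, midway between the posts; x to the long side of the block, where the jaws go; y to the left post; z up. Block 10 mm high, x -40 to +125, y -52 to +52 mm. Two upright 6 mm posts at x = 0, y = +19 (left) and -19 mm (right), 54 mm high over the worktop; one forceps takes both. Five forceps pile 30 mm high.
- jaw_pins (a point): Midway between the feet of two 6 mm pins that keep the jaws in line, on the block's top at stringer x = +112 mm; the pins stand at y = -13 and +13 mm (20 mm gap for the 7 mm wide jaws), pointed tops 52 mm over the worktop.
- post_left (a point): Foot of the left post, on its axis, at the top of the block. The post's top carries the keeper's hinge, 11 mm wide.
- post_right (a point): Foot of the right post, on its axis, at the top of the block (10 mm over the worktop). The post's top carries the spring clip, 14 mm wide, up to 65 mm over the worktop.
- keeper (a joint): Keeper: 6 mm bar hinged on the left post; pivot at stringer x = 0, y = +17, z = 58 mm. About 1.55 to 1.57 = level across to the right post, snapped in the clip (how it starts); 0 = standing straight up, so rings and tag pass over it. Stop at 1.585. A light spring (1 N at the tab) lifts it to 0 once it is out of the clip; the clip takes about 7 N at the tab, out or in, over the last 0.15 rad.
- keeper_tab (a point): Middle of the outer face of the keeper's blue tab, 50 mm along the bar from the pivot, 7.5 mm off its centre line. Tab: 12 mm wide (stringer x), 14 mm along the bar, 10 mm deep below this face. Latched: the face is on top, 14 mm beyond the right post, 65.5 mm over the worktop. Keeper up: it faces stringer +y, 108 mm over the worktop. Pinch the tab's sides; its outer half clears the clip.
- mat: Green silicone instrument mat, 365 x 315 mm, 4 mm thick, fixed; origin under its middle. The forceps lie on it, jaws pointing away from the robot.
- cap_vial: Bystander: white vial with an orange cap, 30 mm wide, 56 mm high; origin under its middle.
- oximeter: Bystander: blue and white finger clip, 34 x 60 x 34 mm; origin under its middle.
- torch: Bystander: white penlight, 14 mm thick, 133 mm long along its y; origin under its middle.

How it is judged:
By the outcome, as a careful person would: the job done as asked, in the order asked, and still so for the second after the job is handed in, with the robot touching nothing.
Of forceps_1, forceps_2, forceps_3, forceps_4, forceps_5 only 3 to 5 are there at a start; the rules pass over those that are not, and their reading is None.
At some moment in a run one of forceps_1, forceps_2, forceps_3, forceps_4, forceps_5, tag may be knocked a few centimetres aside while the robot is not near it.
Once in a run the grip may slacken for a moment while it holds something.
It also fails if it takes over 210 s, if anything falls off the work surface, if the arm or the gripper's body presses on something with over 40 N, if the wrist force passes 120 N, or if a joint passes its speed limit or range.

## Working session

There is one attempt and no reset: what is moved stays moved. The work goes in short steps, Python scripts to look and compute and a shell command to move; the robot and the scene stay as the last step left them, time stands still between calls to the robot, and variables do not carry over. Pictures are saved under pics/ and viewed, at most 14 in all, crops included, and the job is handed in when it is done.

```bash
mkdir -p pics; python3 - <<'E'
from workcell import ctrl
import cv2
s=ctrl.sense(); print(s)
for n in("scene","top","wrist"):
    p,d=ctrl.camera(n); cv2.imwrite(f"pics/{n}0.png",p[:,:,::-1]); print(n,ctrl.camera_info(n))
E
```

```text
{'time': 0.0, 'joints': array([-1.38153825,  0.42676545,  0.07384471,  1.60661994, -0.03411545,
        1.11083324, -0.06709239]), 'qvel': array([ 0.00060594,  0.00089689,  0.0006255 , -0.00025992, -0.00126648,
       -0.00022579,  0.00047337]), 'joint_torque': array([-1.03118440e-03, -9.49829435e+01,  3.76023531e+00, -4.63519442e+01,
        1.92325859e-02,  1.00600510e-02, -4.39297162e-05]), 'tool_pos': array([224.19188609, 636.22683451, 230.58240646]), 'tcp_rot': array([[-9.43159586e-01,  3.32339974e-01, -3.71067465e-04],
       [ 3.32340170e-01,  9.43158673e-01, -1.31528424e-03],
       [-8.71460316e-05, -1.36384356e-03, -9.99999066e-01]]), 'contact_force': array([-0.09299011, -0.55462222,  0.17681441]), 'moment': array([ 0.00373861, -0.02342125, -0.00110507]), 'gripper_force': 0.0, 'width': 1.0016625663871221}
scene {'vfov': 55.60528293743629, 'cx': 274.91527619585986, 'cy': 212.41514437081335, 'distortion': array([0.03027815, 0.        , 0.        , 0.        , 0.        ]), 'rvec': array([ 1.69072344, -1.27007873,  0.78585613]), 'tvec': array([-172.87620223,  317.57192528,  848.35057337])}
top {'vfov': 45.434986361502006, 'cx': 282.4394294922362, 'cy': 203.82845744618905, 'distortion': array([-0.04420448,  0.        ,  0.        ,  0.        ,  0.        ]), 'rvec': array([ 2.11773135, -2.15756071,  0.16452317]), 'tvec': array([  12.25340088,  542.04325309, 1303.28026092])}
wrist {'vfov': 70.83190956634431, 'cx': 284.1149722874042, 'cy': 206.82810986597053, 'distortion': array([0.01854551, 0.        , 0.        , 0.        , 0.        ]), 'hand_eye': array([[ 9.11880049e-04, -9.48909368e-01, -3.15547428e-01,
         8.19411351e+01],
       [ 9.99998445e-01,  1.34166363e-03, -1.14479955e-03,
         1.10323825e+00],
       [ 1.50966953e-03, -3.15545894e-01,  9.48909116e-01,
        -1.42704305e+02],
       [ 0.00000000e+00,  0.00000000e+00,  0.00000000e+00,
         1.00000000e+00]])}
```

View pics/top0.png

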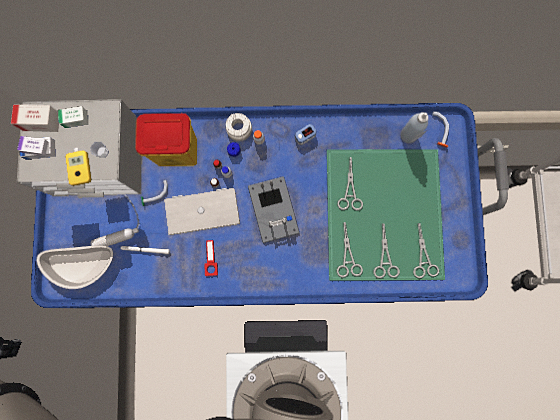

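View pics/scene0.png

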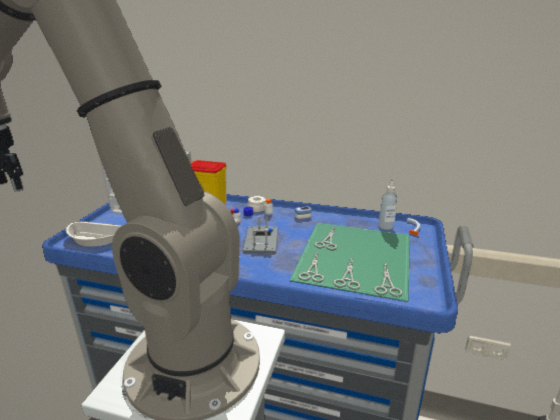

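```bash
cat > h.py <<'E'
from workcell import ctrl
import cv2, numpy as np, json, sys
def cam(name):
    """returns picture, depth, K, dist, R(cam->world), origin(world)"""
    s=ctrl.sense(); p,d=ctrl.camera(name); i=ctrl.camera_info(name)
    f=p.shape[0]/2/np.tan(np.radians(i["vfov"]/2)); K=np.array([[f,0,i["cx"]],[0,f,i["cy"]],[0,0,1]])
    if "hand_eye" in i:
        H=np.array(i["hand_eye"]); T=np.eye(4); T[:3,:3]=s["tcp_rot"]; T[:3,3]=s["tool_pos"]; H=T@H; R,o=H[:3,:3],H[:3,3]
    else:
        Rw=cv2.Rodrigues(np.array(i["rvec"]))[0]; R=Rw.T; o=-R@np.array(i["tvec"])
    return p,d,K,np.array(i["distortion"]),R,o
def rays(c,uv):
    u=cv2.undistortPoints(np.float64(uv).reshape(-1,1,2),c[2],c[3]).reshape(-1,2)
    return np.c_[u,np.ones(len(u))]@c[4].T
def onz(c,uv,z):
    r=rays(c,uv); return c[5]+r*((z-c[5][2])/r[:,2])[:,None]
def proj(c,P):
    rv=cv2.Rodrigues(c[4].T)[0]; tv=-c[4].T@c[5]
    return cv2.projectPoints(np.float64(P).reshape(-1,1,3),rv,tv,c[2],c[3])[0].reshape(-1,2)
def rect(c,z,x0,x1,y0,y1,s):
    """ortho picture of plane z: s px/mm, rows down = -x, columns right = -y"""
    W,Hh=int((y1-y0)*s),int((x1-x0)*s)
    X,Y=np.meshgrid(x1-np.arange(Hh)/s,y1-np.arange(W)/s,indexing="ij")
    m=proj(c,np.stack([X,Y,np.full_like(X,z)],-1)).reshape(Hh,W,2).astype(np.float32)
    return cv2.remap(c[0],m,None,cv2.INTER_LINEAR)
def st():
    s=ctrl.sense(); R=s["tcp_rot"]; print("t%.1f"%s["time"],s["tool_pos"].round(1),"yaw(x) %.2f"%np.degrees(np.arctan2(R[1,0],R[0,0])),"w%.3f g%.1f"%(s["width"],s["gripper_force"]),s["contact_force"].round(1),"q7 %.2f"%s["joints"][6]); return s
E
python3 - <<'E'
from h import *
c=cam("top"); print(c[5],c[4].round(2))
for n,uv,z in [("f1rings",(350,203),7),("f1tip",(350,158),7),("a",(349,271),7),("atip",(346,224),7),("b",(387,271),7),("btip",(384,225),7),("c",(427,271),7),("ctip",(422,225),7),("tagend",(210,242),3),("eye",(210,267),3),("blk",(249,184),10),("blk",(283,178),10),("blk",(299,239),10),("blk",(263,243),10),("mat",(327,150),4),("mat",(445,280),4)]:
    print(n,onz(c,[uv],z)[0].round(1))
cv2.imwrite("pics/blk.png",cv2.resize(c[0][100:300,190:320,::-1],None,fx=3.9,fy=3,interpolation=2))
E
```

```text
[ 3.31171122e+02 -9.44731029e-01  1.37216080e+03] [[-0.02 -0.99  0.16]
 [-1.    0.02  0.  ]
 [-0.01 -0.16 -0.99]]
f1rings [ 546.6 -184.     7. ]
f1tip [ 674.  -189.1    7. ]
a [ 360.8 -174.1    7. ]
atip [ 488.6 -170.8    7. ]
b [ 358.7 -277.     7. ]
btip [ 483.8 -274.9    7. ]
c [ 356.4 -385.6    7. ]
ctip [ 481.8 -379.4    7. ]
tagend [446.5 202.3   3. ]
eye [378.5 202.1   3. ]
blk [604.7  93.8  10. ]
blk [ 6.198e+02 -6.000e-01  1.000e+01]
blk [449.7 -41.   10. ]
blk [440.6  57.   10. ]
mat [ 699.1 -125.8    4. ]
mat [ 331.2 -434.     4. ]
```

View pics/blk.png

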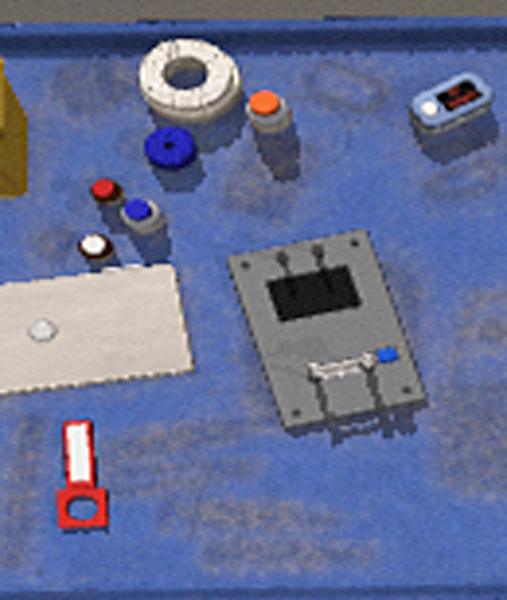

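```bash
python3 -m pendant '[{"fingers":0,"translation":[-0.2,-0.22,0],"twist":0},{"fingers":0,"translation":[-0.2,-0.22,0],"twist":0},{"fingers":0,"translation":[-0.2,-0.22,0],"twist":0},{"fingers":0,"translation":[-0.2,-0.22,0],"twist":0},{"fingers":0,"translation":[-0.2,-0.22,0],"twist":0},{"fingers":0,"translation":[-0.2,-0.22,0],"twist":0},{"fingers":0,"translation":[-0.2,-0.22,0],"twist":0}]'; python3 -c "from h import *; print(st()['joints'])"
```

```text
time: 0.9
tool_pos: [346.0, 347.1, 231.3]
tcp_rot: [[-0.943, 0.332, -0.0], [0.332, 0.943, 0.0], [0.0, 0.0, -1.0]]
contact_force: [0.6, 0.2, -0.1]
width: 1.003
gripper_force: 0.0
t0.9 [346.  347.1 231.3] yaw(x) 160.58 w1.003 g0.0 [ 0.6  0.2 -0.1] q7 0.34
[-1.0872759   0.11938181  0.18403195  2.01895882 -0.02598388  1.00524656
  0.3413284 ]
```

```bash
python3 -m pendant '[{"fingers":0,"translation":[-0.2,-0.22,0],"twist":0},{"fingers":0,"translation":[-0.2,-0.22,0],"twist":0},{"fingers":0,"translation":[-0.2,-0.22,0],"twist":0},{"fingers":0,"translation":[-0.2,-0.22,0],"twist":0},{"fingers":0,"translation":[-0.2,-0.22,0],"twist":0},{"fingers":0,"translation":[-0.2,-0.22,0],"twist":0},{"fingers":0,"translation":[-0.2,-0.22,0],"twist":0}]'; python3 -m pendant '[{"fingers":0,"translation":[0,0,0],"twist":0.136},{"fingers":0,"translation":[0,0,0],"twist":0.136},{"fingers":0,"translation":[0,0,0],"twist":0.136},{"fingers":0,"translation":[0,0,0],"twist":0.136},{"fingers":0,"translation":[0,0,0],"twist":0.136},{"fingers":0,"translation":[0,0,0],"twist":0.136},{"fingers":0,"translation":[0,0,0],"twist":0.136},{"fingers":0,"translation":[0,0,0],"twist":0}]'; python3 - <<'E'
from h import *
print(st()['joints']); c=cam("wrist"); cv2.imwrite("pics/w1.png",c[0][:,:,::-1]); np.save("w1d.npy",c[1])
E
```

```text
time: 1.6
tool_pos: [467.2, 59.5, 231.6]
tcp_rot: [[-0.943, 0.332, 0.0], [0.332, 0.943, 0.0], [-0.0, 0.001, -1.0]]
contact_force: [0.7, 1.4, 0.3]
width: 1.0
gripper_force: 0.0
time: 2.4
tool_pos: [466.8, 61.2, 231.3]
tcp_rot: [[-0.23, 0.973, -0.0], [0.973, 0.23, 0.0], [0.0, -0.0, -1.0]]
contact_force: [-0.4, -0.1, 0.3]
width: 1.001
gripper_force: 0.0
t2.4 [466.8  61.2 231.3] yaw(x) 103.30 w1.001 g0.0 [-0.4 -0.1  0.3] q7 0.03
[-0.76945811  0.0825323   0.5380023   2.07268718 -0.05032103  0.99868227
  0.02643757]
```

View pics/w1.png

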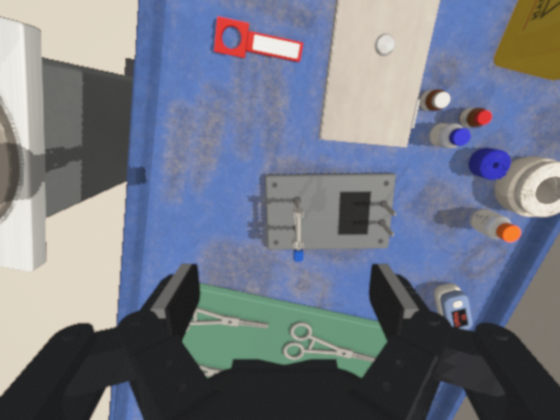

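```bash
cat >> h.py <<'E'
def blob(img,lo,hi,amin=20):
    m=cv2.inRange(cv2.cvtColor(img,cv2.COLOR_RGB2HSV),lo,hi)
    return sorted([k for k in cv2.findContours(m,cv2.RETR_EXTERNAL,cv2.CHAIN_APPROX_NONE)[0] if cv2.contourArea(k)>=amin],key=cv2.contourArea)[::-1]
def block(c):
    """stringer pose from the block's outline: origin xy, yaw deg, (sides)"""
    x1,y1,s=680,160,3
    g=rect(c,10,380,x1,-130,y1,s); h=cv2.cvtColor(g,cv2.COLOR_RGB2HSV)
    m=cv2.inRange(h,(0,0,25),(180,75,190)); m=cv2.morphologyEx(m,cv2.MORPH_OPEN,np.ones((9,9)))
    best=None
    for k in cv2.findContours(m,cv2.RETR_EXTERNAL,cv2.CHAIN_APPROX_NONE)[0]:
        r=cv2.minAreaRect(k); a=sorted(r[1])
        if abs(a[0]/s-104)<15 and abs(a[1]/s-165)<20:
            b=cv2.boxPoints(r); e=[b[1]-b[0],b[2]-b[1]]; e=max(e,key=np.linalg.norm); e=np.array([-e[1],-e[0]]); e*=np.sign(e[0]); e/=np.linalg.norm(e)
            ctr=np.array([x1-r[0][1]/s,y1-r[0][0]/s]); best=(ctr-42.5*e,np.degrees(np.arctan2(e[1],e[0])),np.array(a)/s)
    return best
E
python3 - <<'E'
from h import *
c=cam("wrist"); print(block(c))
for k in blob(c[0],(100,150,40),(125,255,255),15)[:8]:
    M=cv2.moments(k); u=(M["m10"]/M["m00"],M["m01"]/M["m00"])
    if M["m00"]<400: print("blue",u,M["m00"],onz(c,[u],65.5)[0])
t=cam("top"); print(block(t))
for nm,cc in(("w",c),("t",t)):
  for k in blob(cc[0],(0,150,80),(8,255,255),60)[:4]:
    r=cv2.minAreaRect(k);b=onz(cc,cv2.boxPoints(r),6)[:,:2]; print(nm,"red",r[0],b.mean(0),[np.linalg.norm(b[i]-b[i-1]).round(1) for i in(1,2)],b.round(0).tolist())
E
```

```text
None
blue (460.156994047619, 137.7626488095238) 224.0 [627.2995774 155.3394715  65.5      ]
blue (297.8454106280193, 255.5) 69.0 [501.0634337  -12.98971863  65.5       ]
None
w red (246.86822509765625, 39.90613555908203) [390.66332583 199.96885105] [np.float64(32.4), np.float64(67.6)] [[355.0, 182.0], [358.0, 214.0], [425.0, 218.0], [425.0, 185.0]]
w red (480.75006103515625, 118.25001525878906) [675.85903373 184.3946277 ] [np.float64(16.6), np.float64(16.2)] [[665.0, 180.0], [672.0, 195.0], [687.0, 189.0], [680.0, 173.0]]
t red (161.5, 133.0) [758.2587495  341.49713034] [np.float64(118.0), np.float64(152.4)] [[701.0, 415.0], [819.0, 419.0], [815.0, 267.0], [698.0, 265.0]]
t red (211.0, 258.0) [402.92539245 199.04404651] [np.float64(32.9), np.float64(92.1)] [[449.0, 216.0], [449.0, 183.0], [357.0, 183.0], [357.0, 215.0]]
t red (14.3362455368042, 113.4781723022461) [827.22912961 772.22181321] [np.float64(53.3), np.float64(15.2)] [[802.0, 781.0], [855.0, 778.0], [853.0, 763.0], [799.0, 766.0]]
```

```bash
python3 - <<'E'
from h import *
p=cv2.imread("pics/w1.png"); h=cv2.cvtColor(p,cv2.COLOR_BGR2HSV)
for u in((320,190),(280,185),(380,200),(320,240),(250,200),(330,160),(298,230),(330,265)): print(u,h[u[1],u[0]])
E
```

```text
(320, 190) [ 30   2 132]
(280, 185) [ 30   4 138]
(380, 200) [ 40   6 129]
(320, 240) [ 20   6 137]
(250, 200) [112  94 133]
(330, 160) [113  85 179]
(298, 230) [ 18  23 186]
(330, 265) [112  99 176]
```

```bash
sed -i 's/(0,0,25),(180,75,190)/(0,0,10),(180,45,175)/' h.py; python3 - <<'E'
from h import *
for n in("wrist","top"):
    c=cam(n); print(n,block(c))
    g=rect(c,10,380,680,-130,160,3); h=cv2.cvtColor(g,cv2.COLOR_RGB2HSV);m=cv2.inRange(h,(0,0,10),(180,45,175)); m=cv2.morphologyEx(m,cv2.MORPH_OPEN,np.ones((9,9)))
    print([(cv2.contourArea(k)/9,cv2.minAreaRect(k)) for k in cv2.findContours(m,cv2.RETR_EXTERNAL,cv2.CHAIN_APPROX_NONE)[0] if cv2.contourArea(k)>5000])
E
```

```text
wrist (array([490.41867701,  17.16166687]), np.float32(14.611802), array([109.82973226, 179.26383464]))
[(17465.722222222223, ((396.3507385253906, 445.36767578125), (537.79150390625, 329.48919677734375), 75.38819885253906)), (4187.722222222223, ((710.3195190429688, 70.19346618652344), (172.26597595214844, 341.68670654296875), 76.20051574707031))]
top None
[(2590.722222222222, ((130.5586395263672, 147.70346069335938), (125.06649780273438, 272.3891906738281), 85.2363510131836)), (40968.055555555555, ((301.5, 458.0), (882.0, 603.0), 90.0))]
```

```bash
python3 -m pendant '[{"fingers":0,"translation":[-0.192,0.03,0.18],"twist":0},{"fingers":0,"translation":[-0.192,0.03,0.18],"twist":0},{"fingers":0,"translation":[-0.192,0.03,0.18],"twist":0},{"fingers":0,"translation":[0,0,0],"twist":0}]' >/dev/null; sed -i 's/MORPH_OPEN,np.ones((9,9))/MORPH_OPEN,np.ones((41,41))/' h.py; python3 - <<'E'
from h import *
st(); c=cam("wrist"); cv2.imwrite("pics/w2.png",c[0][:,:,::-1]);print(block(c))
for k in blob(c[0],(100,150,40),(125,255,255),15)[:8]:
    r=cv2.minAreaRect(k)
    if cv2.contourArea(k)<700: b=onz(c,cv2.boxPoints(r),65.5)[:,:2];print("blue",r[0],b.mean(0),r[1],[np.linalg.norm(b[i]-b[i-1]).round(1) for i in(1,2)])
E
```

```text
t3.0 [499.3 -23.2 147.5] yaw(x) 103.36 w1.000 g0.0 [0.1 0.3 0.2] q7 0.36
(array([490.97698593,  18.24227683]), np.float32(12.977393), array([106.97791545, 169.53575643]))
blue (289.5, 204.5) [500.81134516 -13.337076  ] (15.0, 13.0) [np.float64(10.3), np.float64(12.6)]
```

View pics/w2.png

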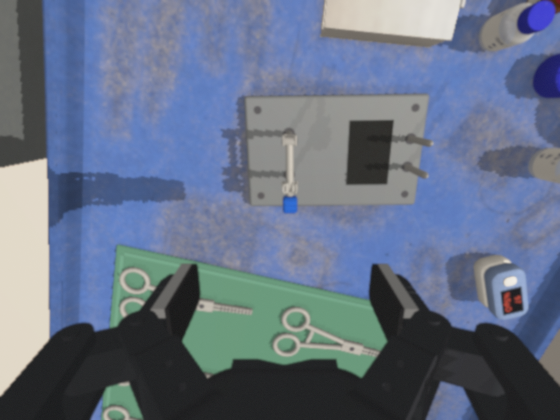

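```bash
python3 -m pendant '[{"fingers":0.4,"translation":[0,0.02,0.2344],"twist":0},{"fingers":0.4,"translation":[0,0,0.2344],"twist":0},{"fingers":0.4,"translation":[0,0,0.2344],"twist":0},{"fingers":0.4,"translation":[0,0,0],"twist":0},{"fingers":1,"translation":[0,0,0],"twist":0},{"fingers":1,"translation":[0,0,0],"twist":0},{"fingers":1,"translation":[0,0,0],"twist":0},{"fingers":1,"translation":[0,0,0],"twist":0}]' 40; python3 -m pendant '[{"fingers":1,"translation":[0,0,0],"twist":0},{"fingers":1,"translation":[0,0,0],"twist":0}]'
```

```text
time: 3.9
tool_pos: [502.8, -19.0, 46.1]
tcp_rot: [[-0.233, 0.972, 0.0], [0.972, 0.233, 0.001], [0.0, 0.0, -1.0]]
contact_force: [-5.2, -3.3, 2.7]
width: 0.128
gripper_force: 40.0
time: 4.1
tool_pos: [502.8, -19.0, 46.0]
tcp_rot: [[-0.233, 0.973, 0.0], [0.973, 0.233, 0.001], [0.0, 0.0, -1.0]]
contact_force: [-4.2, -1.9, 2.4]
width: 0.13
gripper_force: 40.0
```

```bash
python3 -m pendant '[{"fingers":1,"translation":[0,0,-0.03],"twist":0},{"fingers":1,"translation":[0,0,-0.03],"twist":0},{"fingers":1,"translation":[0.005,0,-0.03],"twist":0},{"fingers":1,"translation":[0.01,0,-0.03],"twist":0},{"fingers":1,"translation":[0,0,0],"twist":0}]'; python3 -m pendant '[{"fingers":0.3,"translation":[0,0,0],"twist":0},{"fingers":0.3,"translation":[0,0,0],"twist":0},{"fingers":0,"translation":[0,0,0],"twist":0},{"fingers":0,"translation":[-0.1,0,-0.25],"twist":0},{"fingers":0,"translation":[-0.1,0,-0.25],"twist":0},{"fingers":0,"translation":[0,0,-0.25],"twist":0},{"fingers":0,"translation":[0,0,-0.25],"twist":0},{"fingers":0,"translation":[0,0,0],"twist":0}]'; python3 - <<'E'
from h import *
st(); c=cam("wrist"); cv2.imwrite("pics/w3.png",c[0][:,:,::-1]);print(block(c))
E
```

```text
time: 4.6
tool_pos: [502.0, -16.1, 63.8]
tcp_rot: [[-0.234, 0.972, -0.001], [0.972, 0.234, 0.001], [0.001, -0.0, -1.0]]
contact_force: [-5.0, 0.9, -4.2]
width: 0.129
gripper_force: 39.7
time: 5.4
tool_pos: [511.9, -46.4, 217.4]
tcp_rot: [[-0.232, 0.973, 0.007], [0.973, 0.232, 0.002], [-0.0, 0.007, -1.0]]
contact_force: [0.2, -0.2, -0.4]
width: 0.999
gripper_force: 0.0
t5.4 [511.9 -46.4 217.4] yaw(x) 103.42 w0.999 g0.0 [ 0.2 -0.2 -0.4] q7 0.35
(array([490.73135122,  16.486564  ]), np.float32(13.877526), array([107.84753418, 170.18119303]))
```

View pics/w3.png

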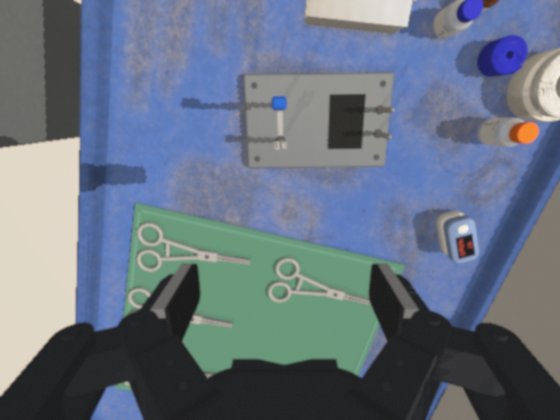

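```bash
python3 - <<'E'
from h import *
for n in ("wrist","top"):
    c=cam(n); a=np.radians(13.3); ex=np.array([np.cos(a),np.sin(a),0]); ey=np.array([-np.sin(a),np.cos(a),0]); O=np.array([490.,16.8,0])
    P=lambda x,y,z:O+x*ex+y*ey+[0,0,z]
    print(n,proj(c,[P(0,24.5,108),P(0,19,108),P(0,19,10),P(0,19,54),P(0,-19,65),P(0,-19,10),P(112,13,52),P(112,-13,52)]).round(0).tolist())
    for k in blob(c[0],(100,150,40),(125,255,255),10)[:12]:
        M=cv2.moments(k); u=(M["m10"]/M["m00"],M["m01"]/M["m00"])
        if M["m00"]<300: print("blue",np.round(u),M["m00"])
    cv2.imwrite(f"pics/k{n}.png",cv2.resize(c[0][60:260,200:340,::-1],None,fx=4,fy=3))
E
```

```text
wrist [[277.0, 97.0], [277.0, 105.0], [278.0, 106.0], [278.0, 105.0], [278.0, 147.0], [279.0, 141.0], [392.0, 112.0], [389.0, 139.0]]
blue [280. 104.] 129.0
top [[268.0, 223.0], [270.0, 222.0], [271.0, 226.0], [270.0, 225.0], [284.0, 220.0], [284.0, 223.0], [262.0, 184.0], [272.0, 181.0]]
blue [233. 149.] 134.0
blue [475. 274.] 112.5
blue [417. 106.] 68.5
blue [185. 304.] 53.0
blue [ 67. 306.] 37.0
blue [463. 116.] 28.0
blue [225. 169.] 25.5
blue [440. 110.] 23.5
blue [242. 114.] 23.0
blue [ 35. 255.] 23.0
blue [357. 302.] 20.5
blue [479. 191.] 20.0
```

View pics/kwrist.png

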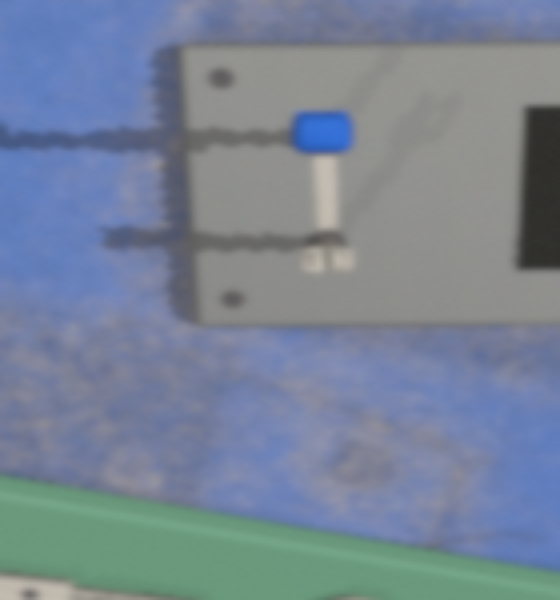

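```bash
python3 - <<'E'
from h import *
c=cam("wrist")
for v in range(96,152,3):
    d=c[1][v,278:284:2]; 
    r=rays(c,[(u,v) for u in range(278,284,2)]); P=c[5]+r*d[:,None]; print(v,P.round(0).tolist(),c[0][v,280])
E
```

```text
96 [[480.0, 45.0, 9.0], [483.0, 45.0, 10.0], [485.0, 46.0, 10.0]] [138 143 150]
99 [[490.0, 34.0, 355.0], [485.0, 40.0, 114.0], [487.0, 40.0, 115.0]] [ 52  96 178]
102 [[484.0, 38.0, 115.0], [486.0, 38.0, 116.0], [487.0, 38.0, 116.0]] [ 56 113 213]
105 [[485.0, 35.0, 115.0], [486.0, 36.0, 116.0], [488.0, 36.0, 116.0]] [ 51 109 209]
108 [[485.0, 33.0, 115.0], [487.0, 34.0, 114.0], [488.0, 34.0, 115.0]] [ 48 105 202]
111 [[486.0, 31.0, 112.0], [487.0, 32.0, 114.0], [489.0, 32.0, 114.0]] [ 76  95 148]
114 [[485.0, 27.0, 10.0], [487.0, 27.0, 10.0], [489.0, 28.0, 11.0]] [156 154 149]
117 [[485.0, 24.0, 11.0], [488.0, 24.0, 10.0], [490.0, 25.0, 11.0]] [157 155 149]
120 [[486.0, 20.0, 10.0], [488.0, 21.0, 9.0], [491.0, 22.0, 12.0]] [155 154 149]
123 [[487.0, 17.0, 9.0], [489.0, 18.0, 9.0], [491.0, 18.0, 11.0]] [154 152 147]
126 [[488.0, 14.0, 10.0], [490.0, 15.0, 10.0], [492.0, 15.0, 11.0]] [153 152 147]
129 [[488.0, 11.0, 9.0], [491.0, 12.0, 10.0], [493.0, 12.0, 12.0]] [152 151 147]
132 [[489.0, 8.0, 10.0], [491.0, 8.0, 10.0], [494.0, 9.0, 11.0]] [144 144 139]
135 [[490.0, 4.0, 9.0], [492.0, 5.0, 10.0], [494.0, 6.0, 11.0]] [144 142 138]
138 [[491.0, 1.0, 10.0], [493.0, 2.0, 9.0], [495.0, 3.0, 12.0]] [119 118 117]
141 [[491.0, -2.0, 10.0], [494.0, -2.0, 9.0], [496.0, 1.0, 28.0]] [82 81 79]
144 [[492.0, 1.0, 63.0], [494.0, 1.0, 64.0], [496.0, 2.0, 63.0]] [173 168 158]
147 [[493.0, -2.0, 64.0], [494.0, -2.0, 63.0], [496.0, -1.0, 62.0]] [172 166 157]
150 [[493.0, -5.0, 63.0], [495.0, -4.0, 64.0], [497.0, -4.0, 63.0]] [178 173 163]
```

```bash
cat >> h.py <<'E'
def forceps(c,z=10.,area=(320,720,-450,-110),s=2):
    """list of (joint xy, yaw deg, ring mid xy, ring dist) from silhouettes on the mat; z = height of top face"""
    x0,x1,y0,y1=area; g=rect(c,z-3,x0,x1,y0,y1,s); h=cv2.cvtColor(g,cv2.COLOR_RGB2HSV)
    m=cv2.inRange(h,(0,0,110),(180,70,255)); ks,hi=cv2.findContours(m,cv2.RETR_CCOMP,cv2.CHAIN_APPROX_NONE); out=[]
    w=lambda p:np.array([x1-p[1]/s,y1-p[0]/s])
    for i,k in enumerate(ks):
        if hi[0][i][3]>=0 or cv2.contourArea(k)<1200*s*s*.6: continue
        hol=[]; j=hi[0][i][2]
        while j>=0:
            (cc,r)=cv2.minEnclosingCircle(ks[j]); a=cv2.contourArea(ks[j])
            if 130*s*s<a and a/(np.pi*r*r)>.7: M=cv2.moments(ks[j]); hol.append(w((M["m10"]/M["m00"],M["m01"]/M["m00"])))
            j=hi[0][j][0]
        if len(hol)!=2: print("odd",len(hol),cv2.contourArea(k)/s/s,w(k[0,0])); continue
        fm=np.zeros_like(m); cv2.drawContours(fm,[k],-1,255,-1); q=np.argwhere(fm); P=np.c_[x1-q[:,0]/s,y1-q[:,1]/s]
        e=np.linalg.svd(P-P.mean(0),full_matrices=False)[2][0]; mid=(hol[0]+hol[1])/2
        if e@(P.mean(0)-mid)<0: e=-e
        t=(P-mid)@e; d=hol[1]-hol[0]; 
        n=np.array([-e[1],e[0]]); d=d*np.sign(d@n)
        out.append((mid+75*e,np.degrees(np.arctan2(e[1],e[0])),mid,np.linalg.norm(d),t.min(),t.max(),np.degrees(np.arctan2(-d[0],d[1]))))
    return out
def rel(xy,yaw):
    """shift and twist, in pendant numbers, from the measured pose to TCP xy with tool x at yaw deg"""
    s=ctrl.sense(); R=s["tcp_rot"]; d=np.r_[xy,0]-np.r_[s["tool_pos"][:2],0]; psi=np.degrees(np.arctan2(R[1,0],R[0,0]))
    tw=-((yaw-psi+180)%360-180)/60; v=R.T@d/150
    print("-> tx %.4f ty %.4f twist %.4f  z now %.1f"%(v[0],v[1],tw,s["tool_pos"][2]))
E
python3 -m pendant '[{"fingers":0,"translation":[-0.233,-0.229,0.127],"twist":0},{"fingers":0,"translation":[-0.233,-0.229,0.127],"twist":0},{"fingers":0,"translation":[-0.233,-0.229,0.127],"twist":0},{"fingers":0,"translation":[0,0,0],"twist":-0.142},{"fingers":0,"translation":[0,0,0],"twist":-0.142},{"fingers":0,"translation":[0,0,0],"twist":-0.142},{"fingers":0,"translation":[0,0,0],"twist":-0.142},{"fingers":0,"translation":[0,0,0],"twist":-0.142}]' >/dev/null;python3 -m pendant '[{"fingers":0,"translation":[0,0,0],"twist":-0.142},{"fingers":0,"translation":[0,0,0],"twist":-0.142},{"fingers":0,"translation":[0,0,0],"twist":-0.142},{"fingers":0,"translation":[0,0,0],"twist":-0.142},{"fingers":0,"translation":[0,0,0],"twist":0}]' ;python3 - <<'E'
from h import *
print(st()['joints'].round(2)); c=cam("wrist"); cv2.imwrite("pics/w4.png",c[0][:,:,::-1])
for f in forceps(c): print([np.round(x,1).tolist() for x in f])
E
```

```text
time: 6.9
tool_pos: [436.8, -165.7, 157.5]
tcp_rot: [[-1.0, -0.005, -0.002], [-0.005, 1.0, 0.0], [0.002, 0.0, -1.0]]
contact_force: [-0.1, 1.1, 0.8]
width: 1.0
gripper_force: 0.0
t6.9 [ 436.8 -165.7  157.5] yaw(x) -179.71 w1.000 g0.0 [-0.1  1.1  0.8] q7 1.92
[-0.19  0.19  0.46  2.15 -0.11  0.83  1.92]
odd 0 1392.875 [ 582. -124.]
odd 0 764.875 [ 653.  -135.5]
[[431.6, -377.0], 5.5, [356.9, -384.2], 38.2, -18.7, 134.1, 5.5]
[[432.9, -273.8], 1.0, [357.9, -275.1], 38.4, -18.8, 134.1, 1.3]
[[438.0, -170.4], 3.7, [363.1, -175.2], 38.1, -19.8, 134.6, 3.9]
[[621.4, -188.2], -3.2, [546.5, -184.0], 38.3, -20.5, 108.8, -2.9]
```

View pics/w4.png

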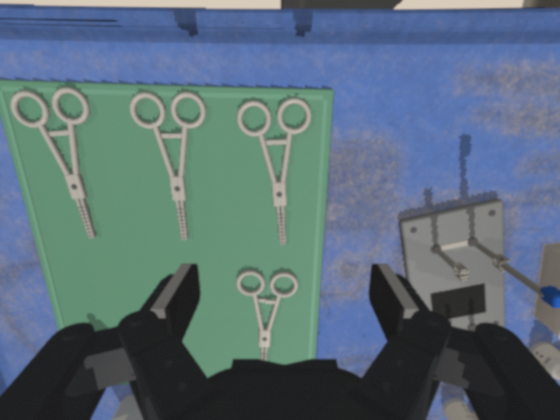

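```bash
python3 -m pendant '[{"fingers":0.5,"translation":[-0.008,-0.031,0],"twist":-0.057},{"fingers":0.5,"translation":[0,0,0.3],"twist":0},{"fingers":0.5,"translation":[0,0,0.3],"twist":0},{"fingers":0.5,"translation":[0,0,0.25],"twist":0},{"fingers":0.5,"translation":[0,0,0.1],"twist":0},{"fingers":0.5,"translation":[0,0,0],"twist":0}]';  python3 -c "
from h import *
st(); rel((438,-170.4),183.7)"
```

```text
time: 7.55
tool_pos: [436.7, -170.2, 13.7]
tcp_rot: [[-0.998, -0.058, -0.005], [-0.058, 0.998, 0.0], [0.005, 0.0, -1.0]]
contact_force: [0.3, 0.2, -0.4]
width: 0.498
gripper_force: 0.0
t7.5 [ 436.7 -170.2   13.7] yaw(x) -176.70 w0.498 g0.0 [ 0.3  0.2 -0.4] q7 2.16
-> tx -0.0085 ty -0.0017 twist -0.0067  z now 13.7
```

```bash
python3 -m pendant '[{"fingers":0.5,"translation":[-0.008,-0.002,0.056],"twist":-0.007},{"fingers":0.5,"translation":[0,0,0],"twist":0},{"fingers":1,"translation":[0,0,0],"twist":0},{"fingers":1,"translation":[0,0,0],"twist":0},{"fingers":1,"translation":[0,0,0],"twist":0},{"fingers":1,"translation":[0,0,0],"twist":0},{"fingers":1,"translation":[0,0,0],"twist":0}]' 60;  python3 -m pendant '[{"fingers":1,"translation":[0,0,-0.1],"twist":0},{"fingers":1,"translation":[0,0,-0.3],"twist":0},{"fingers":1,"translation":[0,0,-0.3],"twist":0},{"fingers":1,"translation":[0,0,-0.3],"twist":0},{"fingers":1,"translation":[0,0,-0.2],"twist":0},{"fingers":1,"translation":[0,0,0],"twist":0}]'; python3 - <<'E'
from h import *
st(); c=cam("wrist"); cv2.imwrite("pics/w5.png",c[0][:,:,::-1])
E
```

```text
time: 8.25
tool_pos: [440.3, -170.6, 8.4]
tcp_rot: [[-0.998, -0.069, 0.001], [-0.069, 0.998, 0.0], [-0.001, -0.0, -1.0]]
contact_force: [-2.1, 1.1, 9.5]
width: 0.119
gripper_force: 58.7
time: 8.85
tool_pos: [441.8, -171.0, 191.9]
tcp_rot: [[-0.998, -0.069, 0.007], [-0.069, 0.998, 0.0], [-0.007, -0.0, -1.0]]
contact_force: [0.2, -0.4, -1.5]
width: 0.119
gripper_force: 58.6
t8.8 [ 441.8 -171.   191.9] yaw(x) -176.03 w0.119 g58.6 [ 0.2 -0.4 -1.5] q7 1.97
```

View pics/w5.png

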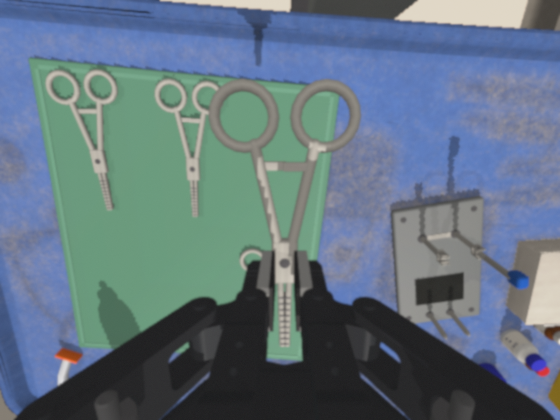

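```bash
cat >> h.py <<'E'
def inhand(dz=-4.4,verbose=True):
    """forceps in the hand, by the depth picture: ring mid (world xy), yaw of forceps, ring-mid in tool frame"""
    s=ctrl.sense(); c=cam("wrist"); zt=s["tool_pos"][2]
    v,u=np.mgrid[0:420,0:560]; uv=np.c_[u.ravel(),v.ravel()].astype(float)
    P=c[5]+rays(c,uv)*c[1].reshape(-1,1); top=zt+dz+6
    m=((P[:,2]>zt-25)&(P[:,2]<zt+25)&(c[1].ravel()>0)).reshape(420,560).astype(np.uint8)*255
    ks,hi=cv2.findContours(m,cv2.RETR_CCOMP,cv2.CHAIN_APPROX_NONE); H=[]
    for k,q in zip(ks,hi[0]):
        (cc,r)=cv2.minEnclosingCircle(k); a=cv2.contourArea(k)
        if q[3]>=0 and a>300 and a/(np.pi*r*r)>.75: M=cv2.moments(k); H.append(((M["m10"]/M["m00"],M["m01"]/M["m00"]),a))
    H=sorted(H,key=lambda h:-h[1])[:2]
    if len(H)<2: print("holes",H); cv2.imwrite("pics/m.png",m); return
    for (cu,_) in H:   # ring metal height around the hole
        pass
    zz=[np.median(P[(np.hypot(uv[:,0]-h[0][0],uv[:,1]-h[0][1])<45)&(m.ravel()>0),2]) for h in H]
    W=np.array([onz(c,[h[0]],z-3)[0] for h,z in zip(H,zz)]); mid=W.mean(0); d=W[1]-W[0]; R=s["tcp_rot"]; t=R.T@(mid-s["tool_pos"])
    yt=R.T@d; yaw=np.degrees(np.arctan2(yt[0]*np.sign(yt[1]),abs(yt[1])))
    print("ring tops z-ztcp",np.round(np.array(zz)-zt,1),"dist %.1f"%np.linalg.norm(d),"mid",mid.round(1),"tool",t.round(1),"slew in tool %.1f"%yaw); return mid,t
E
python3 -c "
from h import *
inhand()"
```

```text
ring tops z-ztcp [0.4 0.3] dist 38.3 mid [ 362.9 -174.7  187.1] tool [78.2  1.3  2.3] slew in tool 0.0
```

```bash
cat >> h.py <<'E'
def posts(yaw=13.3):
    """stringer origin from the raised tab (z>100) and the clip (58..70) in the wrist depth picture"""
    c=cam("wrist"); v,u=np.mgrid[0:420,0:560]; uv=np.c_[u.ravel(),v.ravel()].astype(float)
    P=c[5]+rays(c,uv)*c[1].reshape(-1,1); ok=c[1].ravel()>0; h=cv2.cvtColor(c[0],cv2.COLOR_RGB2HSV).reshape(-1,3)
    a=np.radians(yaw); ex=np.array([np.cos(a),np.sin(a)]); ey=np.array([-ex[1],ex[0]]); G=np.array([490.5,17.])
    near=lambda q,r:np.hypot(*(P[:,:2]-q).T)<r
    r={}
    t=ok&near(G+19.5*ey,22)&(P[:,2]>112)&(P[:,2]<120)&(h[:,1]>120); k=ok&near(G-19*ey,15)&(P[:,2]>60)&(P[:,2]<68)
    for n,m,off in(("tab",t,19.5),("clip",k,-19)):
        if m.sum()>8:
            Q=P[m]; L=(Q[:,:2]-G)@np.c_[ex,ey]; ctr=(L.min(0)+L.max(0))/2; r[n]=G+ctr[0]*ex+(ctr[1]-off)*ey
            print(n,m.sum(),"ctr",(G+ctr@np.array([ex,ey])).round(1),"size",np.ptp(L,axis=0).round(1),"z %.1f"%np.median(Q[:,2]),"-> O",r[n].round(1))
    return r
E
python3 -m pendant '[{"fingers":1,"translation":[-0.203,0.227,0],"twist":0},{"fingers":1,"translation":[-0.203,0.227,0],"twist":0},{"fingers":1,"translation":[-0.203,0.227,0],"twist":0},{"fingers":1,"translation":[-0.203,0.227,0],"twist":0},{"fingers":1,"translation":[-0.203,0.227,0],"twist":-0.078},{"fingers":1,"translation":[-0.203,0.227,0],"twist":-0.077},{"fingers":1,"translation":[0,0,0],"twist":0},{"fingers":1,"translation":[0,0,0],"twist":0}]' >/dev/null; python3 - <<'E'
from h import *
st(); c=cam("wrist"); cv2.imwrite("pics/w6.png",c[0][:,:,::-1]); inhand(); posts(); print(block(c))
E
```

```text
t9.8 [604.3  48.8 185.7] yaw(x) -166.64 w0.114 g58.7 [-0.1 -0.3 -0.2] q7 1.75
ring tops z-ztcp [0.9 0.8] dist 38.3 mid [527.8  30.9 184. ] tool [78.   1.3  2.3] slew in tool -0.0
tab 276 ctr [488.8  36.5] size [11.5  9.4] z 114.8 -> O [493.3  17.5]
clip 148 ctr [498.1  -1. ] size [11.1  9.2] z 63.0 -> O [493.7  17.5]
(array([493.04930623,  14.36975733]), np.float32(12.251178), array([116.27880859, 170.40042114]))
```

View pics/w6.png

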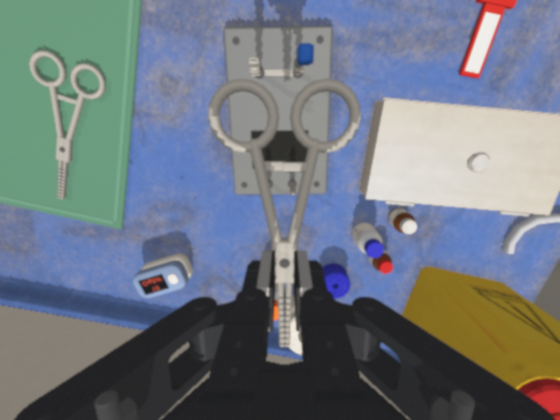

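```bash
python3 -m pendant '[{"fingers":1,"translation":[0.122,-0.017,0],"twist":0},{"fingers":1,"translation":[0.121,-0.017,0],"twist":0},{"fingers":1,"translation":[0,0,0.15],"twist":0},{"fingers":1,"translation":[0,0,0],"twist":0},{"fingers":1,"translation":[0,0,0],"twist":0}]' >/dev/null; python3 - <<'E'
from h import *
st(); c=cam("wrist"); cv2.imwrite("pics/w7.png",c[0][40:240,160:400,::-1]); inhand(); posts()
E
```

```text
t10.4 [570.4  34.1 165.3] yaw(x) -166.78 w0.117 g58.6 [-0.1  0.6  0.3] q7 1.76
ring tops z-ztcp [0.6 0.7] dist 38.3 mid [494.6  17.8 163.3] tool [78.   1.3  2.3] slew in tool -0.0
tab 269 ctr [488.3  36.5] size [10.1  9.7] z 114.7 -> O [492.8  17.5]
clip 119 ctr [497.4  -0.5] size [11.3  8.1] z 63.3 -> O [493.  18.]
```

View pics/w7.png

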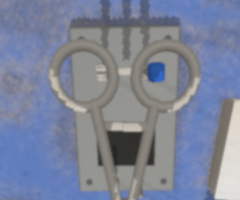

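```bash
python3 -m pendant '[{"fingers":1,"translation":[0.011,0.002,0],"twist":0},{"fingers":1,"translation":[0,0,0.1],"twist":0},{"fingers":1,"translation":[0,0,0.1],"twist":0},{"fingers":1,"translation":[0,0,0],"twist":0}]'  >/dev/null; python3 -c "
from h import *
st(); inhand(); posts()"
```

```text
t10.9 [568.   34.6 133.8] yaw(x) -166.71 w0.114 g58.7 [-0.7  0.8 -0.7] q7 1.78
ring tops z-ztcp [0.9 0.7] dist 38.3 mid [491.7  18.  131.6] tool [78.   1.3  2.4] slew in tool -0.0
tab 380 ctr [488.2  36.5] size [10.7  9.7] z 114.7 -> O [492.7  17.5]
clip 152 ctr [ 4.976e+02 -4.000e-01] size [10.6  8.5] z 63.2 -> O [493.2  18.1]
```

```bash
python3 -m pendant '[{"fingers":1,"translation":[-0.008,0,0.04],"twist":0},{"fingers":1,"translation":[0,0,0.08],"twist":0},{"fingers":1,"translation":[0,0,0.08],"twist":0},{"fingers":1,"translation":[0,0,0],"twist":0}]'; python3 -c "
from h import *
rel((569.2,34.4),193.3)"
```

```text
time: 11.45
tool_pos: [568.9, 34.8, 103.1]
tcp_rot: [[-0.973, -0.23, -0.003], [-0.23, 0.973, -0.001], [0.003, -0.0, -1.0]]
contact_force: [0.2, -0.0, -1.3]
width: 0.117
gripper_force: 58.7
-> tx -0.0011 ty -0.0031 twist -0.0002  z now 103.1
```

```bash
python3 -m pendant '[{"fingers":1,"translation":[0,-0.002,0.1],"twist":0},{"fingers":1,"translation":[0,0,0.1],"twist":0},{"fingers":1,"translation":[0,0,0],"twist":0}]'; python3 -m pendant '[{"fingers":1,"translation":[0,0,0.1],"twist":0},{"fingers":1,"translation":[0,0,0.1],"twist":0},{"fingers":1,"translation":[0,0,0.1],"twist":0},{"fingers":1,"translation":[0,0,0],"twist":0}]'
```

```text
time: 11.75
tool_pos: [568.8, 34.5, 72.7]
tcp_rot: [[-0.973, -0.23, -0.003], [-0.23, 0.973, -0.001], [0.003, -0.0, -1.0]]
contact_force: [-0.4, -0.8, -0.8]
width: 0.115
gripper_force: 58.7
time: 12.15
tool_pos: [568.7, 34.5, 27.7]
tcp_rot: [[-0.973, -0.23, -0.003], [-0.23, 0.973, -0.001], [0.003, 0.0, -1.0]]
contact_force: [-0.9, 0.4, 0.6]
width: 0.115
gripper_force: 58.7
```

```bash
python3 -m pendant '[{"fingers":1,"translation":[0,0,0.04],"twist":0},{"fingers":1,"translation":[0,0,0.03],"twist":0},{"fingers":1,"translation":[0,0,0],"twist":0}]'; python3 -m pendant '[{"fingers":1,"translation":[0,0,0.012],"twist":0},{"fingers":1,"translation":[0,0,0],"twist":0}]' | head -4
```

```text
time: 12.45
tool_pos: [570.0, 34.6, 19.3]
tcp_rot: [[-0.973, -0.23, -0.0], [-0.23, 0.973, -0.0], [0.0, -0.0, -1.0]]
contact_force: [1.3, 0.6, -1.3]
width: 0.116
gripper_force: 58.7
time: 12.65
tool_pos: [570.2, 34.7, 17.9]
tcp_rot: [[-0.973, -0.23, 0.0], [-0.23, 0.973, 0.0], [-0.0, -0.0, -1.0]]
contact_force: [-1.0, -0.3, 0.7]
```

```bash
python3 -m pendant '[{"fingers":1,"translation":[0,0,0.012],"twist":0},{"fingers":1,"translation":[0,0,0],"twist":0}]' | sed -n '2p;4p';python3 -m pendant '[{"fingers":1,"translation":[0,0,0.012],"twist":0},{"fingers":1,"translation":[0,0,0],"twist":0}]' | sed -n '2p;4p'
```

```text
tool_pos: [570.1, 34.7, 15.9]
contact_force: [-0.2, 0.4, -0.2]
tool_pos: [570.3, 34.7, 14.5]
contact_force: [-2.5, 0.4, 7.5]
```

```bash
python3 -m pendant '[{"fingers":0.5,"translation":[0,0,0],"twist":0},{"fingers":0.5,"translation":[0,0,0],"twist":0},{"fingers":0.5,"translation":[0,0,0],"twist":0},{"fingers":0.5,"translation":[0,0,-0.1],"twist":0},{"fingers":0.5,"translation":[0,0,-0.3],"twist":0},{"fingers":0.5,"translation":[-0.1,0,-0.3],"twist":0},{"fingers":0.5,"translation":[-0.1,0,-0.3],"twist":0},{"fingers":0.5,"translation":[-0.1,0,0],"twist":0}]' >/dev/null;  python3 - <<'E'
from h import *
st(); c=cam("wrist"); cv2.imwrite("pics/w8.png",c[0][:,:,::-1]); posts()
E
```

```text
t13.8 [617.4  45.1 171.8] yaw(x) -166.75 w0.497 g0.0 [ 0.3  0.6 -0.6] q7 1.77
tab 376 ctr [488.3  36.8] size [11.6  9.9] z 114.6 -> O [492.8  17.8]
clip 181 ctr [497.8  -0.8] size [11.9  9.4] z 63.1 -> O [493.5  17.7]
```

View pics/w8.png

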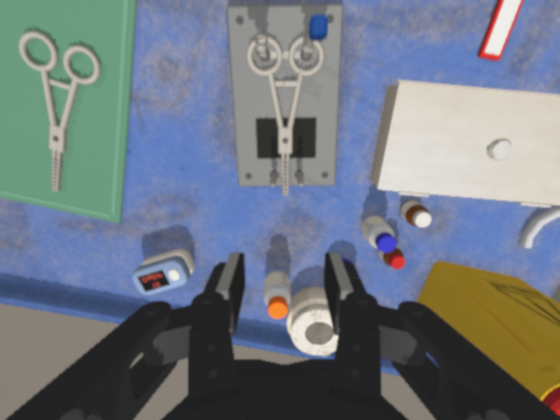

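```bash
python3 -m pendant '[{"fingers":0.3,"translation":[0.066,-0.303,0],"twist":0},{"fingers":0.3,"translation":[0.066,-0.303,0],"twist":0},{"fingers":0.3,"translation":[0.066,-0.303,0],"twist":0},{"fingers":0.3,"translation":[0.066,-0.303,0],"twist":0},{"fingers":0.3,"translation":[0.066,-0.303,0],"twist":0.137},{"fingers":0.3,"translation":[0,0,0],"twist":0.137},{"fingers":0.3,"translation":[0,0,0],"twist":0},{"fingers":0.3,"translation":[0,0,0],"twist":0}]' >/dev/null;  python3 - <<'E'
from h import *
st(); c=cam("wrist")
for f in forceps(c): print([np.round(x,1).tolist() for x in f]); 
for f in forceps(c):
    if abs(f[0][0]-621)<50: rel(f[0],f[1]+180)
E
```

```text
t14.8 [ 617.5 -186.3  163.8] yaw(x) 177.16 w0.696 g0.0 [0.4 0.8 0.2] q7 1.92
odd 0 1158.75 [ 720. -250.]
[[619.3, -187.9], -3.0, [544.4, -184.0], 38.0, -18.1, 135.4, -2.6]
odd 0 1158.75 [ 720. -250.]
-> tx -0.0111 ty -0.0123 twist 0.0024  z now 163.9
```

```bash
python3 -m pendant '[{"fingers":0.5,"translation":[-0.011,-0.021,0.3],"twist":0.002},{"fingers":0.5,"translation":[0,0,0.3],"twist":0},{"fingers":0.5,"translation":[0,0,0.25],"twist":0},{"fingers":0.5,"translation":[0,0,0.1],"twist":0},{"fingers":0.5,"translation":[0,0,0],"twist":0},{"fingers":0.5,"translation":[0,0,0],"twist":0}]' >/dev/null;  python3 -c "
from h import *
st(); rel((619.3,-189.2),177)"
```

```text
t15.4 [ 620.3 -190.7   23.1] yaw(x) 176.80 w0.501 g0.0 [ 1.2  0.6 -0.3] q7 2.00
-> tx 0.0071 ty 0.0098 twist -0.0033  z now 23.1
```

```bash
python3 -m pendant '[{"fingers":0.5,"translation":[0.007,0.01,0.06],"twist":-0.003},{"fingers":0.5,"translation":[0,0,0.033],"twist":0},{"fingers":0.5,"translation":[0,0,0],"twist":0},{"fingers":1,"translation":[0,0,0],"twist":0},{"fingers":1,"translation":[0,0,0],"twist":0},{"fingers":1,"translation":[0,0,0],"twist":0},{"fingers":1,"translation":[0,0,0],"twist":0},{"fingers":1,"translation":[0,0,0],"twist":0}]' 60;  python3 -m pendant '[{"fingers":1,"translation":[0,0,-0.1],"twist":0},{"fingers":1,"translation":[0,0,-0.3],"twist":0},{"fingers":1,"translation":[0,0,-0.3],"twist":0},{"fingers":1,"translation":[0,0,-0.3],"twist":0},{"fingers":1,"translation":[0,0,0],"twist":0},{"fingers":1,"translation":[0,0,0],"twist":0}]'; python3 -c "
from h import *
inhand()"
```

```text
time: 16.2
tool_pos: [618.7, -189.4, 8.3]
tcp_rot: [[-0.999, 0.054, 0.0], [0.054, 0.999, -0.0], [-0.0, -0.0, -1.0]]
contact_force: [-1.3, 0.8, 5.0]
width: 0.116
gripper_force: 58.7
time: 16.8
tool_pos: [619.0, -189.3, 159.9]
tcp_rot: [[-0.999, 0.054, 0.003], [0.054, 0.999, -0.0], [-0.003, 0.0, -1.0]]
contact_force: [-0.1, -0.8, -1.0]
width: 0.122
gripper_force: 58.7
ring tops z-ztcp [0.7 0.7] dist 38.3 mid [ 544.4 -184.2  157.6] tool [74.8  1.1  2.1] slew in tool 0.1
```

```bash
python3 -m pendant '[{"fingers":1,"translation":[0.086,0.293,-0.03],"twist":0},{"fingers":1,"translation":[0.086,0.293,0],"twist":0},{"fingers":1,"translation":[0.086,0.293,0],"twist":0},{"fingers":1,"translation":[0.086,0.293,0],"twist":0},{"fingers":1,"translation":[0.086,0.293,0],"twist":-0.137},{"fingers":1,"translation":[0,0,0],"twist":-0.136},{"fingers":1,"translation":[0,0,0],"twist":0},{"fingers":1,"translation":[0,0,0],"twist":0}]' >/dev/null; python3 -c "
from h import *
st(); inhand(); posts(); rel((566.4,33.8),193.3)"
```

```text
t17.6 [565.6  32.6 161.6] yaw(x) -167.04 w0.119 g58.7 [ 0.4 -0.9 -0.1] q7 1.77
ring tops z-ztcp [1.1 1. ] dist 38.3 mid [492.8  16.9 159.7] tool [74.5  1.1  2. ] slew in tool 0.1
tab 286 ctr [488.2  36.9] size [10.7  9.7] z 114.6 -> O [492.7  17.9]
clip 118 ctr [497.4  -0.6] size [11.3  8.7] z 63.0 -> O [493.   17.9]
-> tx -0.0058 ty 0.0094 twist -0.0056  z now 161.8
```

```bash
python3 -m pendant '[{"fingers":1,"translation":[-0.005,0.008,0],"twist":-0.006},{"fingers":1,"translation":[0,0,0.1],"twist":0},{"fingers":1,"translation":[0,0,0.1],"twist":0},{"fingers":1,"translation":[0,0,0],"twist":0},{"fingers":1,"translation":[0,0,0],"twist":0}]'  >/dev/null; python3 -c "
from h import *
st(); inhand(); posts(); rel((566.4,33.8),193.3)"
```

```text
t18.2 [566.4  34.6 132.3] yaw(x) -166.43 w0.124 g58.8 [-0.5 -0.2 -1.3] q7 1.79
ring tops z-ztcp [1.1 0.8] dist 38.3 mid [493.8  18.2 130.3] tool [74.5  1.1  2.1] slew in tool 0.1
tab 379 ctr [488.3  36.6] size [10.6  9.9] z 114.7 -> O [492.8  17.6]
clip 155 ctr [497.4  -0.8] size [10.5  8.4] z 63.0 -> O [493.   17.7]
-> tx 0.0043 ty -0.0057 twist 0.0050  z now 132.9
```

```bash
python3 -m pendant '[{"fingers":1,"translation":[0.005,-0.005,0.02],"twist":0.004},{"fingers":1,"translation":[0,0,0.09],"twist":0},{"fingers":1,"translation":[0,0,0.09],"twist":0},{"fingers":1,"translation":[0,0,0],"twist":0}]' | sed -n '2p;4p';python3 -m pendant '[{"fingers":1,"translation":[0,0,0.1],"twist":0},{"fingers":1,"translation":[0,0,0.1],"twist":0},{"fingers":1,"translation":[0,0,0.1],"twist":0},{"fingers":1,"translation":[0,0,0.1],"twist":0},{"fingers":1,"translation":[0,0,0],"twist":0},{"fingers":1,"translation":[0,0,0],"twist":0}]' | sed -n '2p;4p'
```

```text
tool_pos: [564.5, 34.0, 99.9]
contact_force: [-0.6, -0.2, -0.9]
tool_pos: [565.7, 33.9, 41.8]
contact_force: [-0.1, -1.3, -0.9]
```

```bash
python3 -m pendant '[{"fingers":1,"translation":[-0.004,0,0.07],"twist":0},{"fingers":1,"translation":[0,0,0.06],"twist":0},{"fingers":1,"translation":[0,0,0],"twist":0},{"fingers":1,"translation":[0,0,0],"twist":0}]' | sed -n '2p;4p';python3 -m pendant '[{"fingers":1,"translation":[0,0,0.012],"twist":0},{"fingers":1,"translation":[0,0,0],"twist":0}]' | sed -n '2p;4p'
```

```text
tool_pos: [566.3, 34.2, 22.5]
contact_force: [-0.7, -0.2, -0.2]
tool_pos: [566.5, 34.3, 21.0]
contact_force: [-0.2, -0.4, -0.9]
```

```bash
python3 -m pendant '[{"fingers":1,"translation":[0,0,0.008],"twist":0},{"fingers":1,"translation":[0,0,0],"twist":0}]' | sed -n '2p;4p'; python3 -m pendant '[{"fingers":0.5,"translation":[0,0,0],"twist":0},{"fingers":0.5,"translation":[0,0,0],"twist":0},{"fingers":0.5,"translation":[0,0,0],"twist":0},{"fingers":0.5,"translation":[0,0,-0.1],"twist":0},{"fingers":0.5,"translation":[0,0,-0.3],"twist":0},{"fingers":0.5,"translation":[-0.1,0,-0.3],"twist":0},{"fingers":0.5,"translation":[-0.1,0,-0.3],"twist":0},{"fingers":0.5,"translation":[0,0,0],"twist":0}]' >/dev/null;  python3 - <<'E'
from h import *
st(); c=cam("wrist"); cv2.imwrite("pics/w9.png",cv2.resize(c[0][0:220,180:400,::-1],None,fx=2,fy=2)); posts()
E
```

```text
tool_pos: [566.7, 34.3, 20.2]
contact_force: [-2.3, 0.6, 7.4]
t20.9 [600.   41.8 177. ] yaw(x) -166.59 w0.499 g0.0 [ 0.1  0.5 -0.3] q7 1.78
tab 310 ctr [488.5  36.6] size [11.4  9.6] z 114.7 -> O [493.   17.7]
clip 149 ctr [497.8  -1. ] size [10.7  8.7] z 63.1 -> O [493.5  17.5]
```

View pics/w9.png

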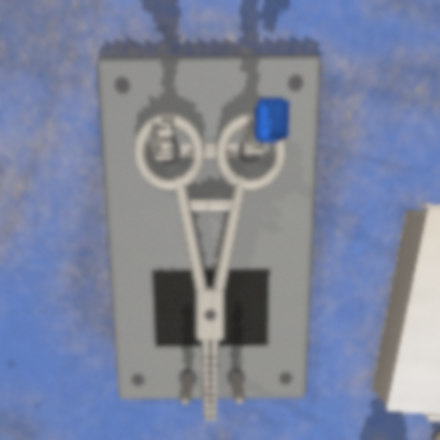

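```bash
python3 -m pendant '[{"fingers":0.3,"translation":[0.197,-0.224,0],"twist":0},{"fingers":0.3,"translation":[0.197,-0.224,0],"twist":0},{"fingers":0.3,"translation":[0.197,-0.224,0],"twist":0},{"fingers":0.3,"translation":[0.197,-0.224,0],"twist":0},{"fingers":0.3,"translation":[0.197,-0.224,0],"twist":0},{"fingers":0.3,"translation":[0.197,-0.224,0],"twist":0},{"fingers":0.3,"translation":[0.197,-0.224,0],"twist":0},{"fingers":0.3,"translation":[0.197,-0.224,0],"twist":0}]' >/dev/null; python3 -m pendant '[{"fingers":0.3,"translation":[0,0,0.1],"twist":0.104},{"fingers":0.3,"translation":[0,0,0],"twist":0.103},{"fingers":0.3,"translation":[0,0,0],"twist":0},{"fingers":0.3,"translation":[0,0,0],"twist":0}]' >/dev/null; cat >> h.py <<'E'
def look(xy):
    st(); c=cam("wrist"); F=forceps(c)
    for f in F: print([np.round(x,1).tolist() for x in f])
    if F:
        f=min(F,key=lambda f:np.hypot(*(f[0]-xy))); rel(f[0]+[0,-1.2],f[1]+180)
E
python3 -c "
from h import *
look((433,-274))"
```

```text
t22.2 [ 427.5 -274.7  154.4] yaw(x) -178.82 w0.702 g0.0 [-0.8  0.6 -0.5] q7 2.23
odd 0 1362.875 [ 507.5 -124.5]
[[431.7, -376.3], 5.4, [357.0, -383.4], 38.1, -19.2, 134.2, 5.5]
[[432.9, -273.3], 1.2, [357.9, -274.8], 38.2, -18.5, 134.2, 1.0]
-> tx -0.0337 ty 0.0007 twist 0.0006  z now 154.6
```

```bash
python3 -m pendant '[{"fingers":0.5,"translation":[-0.034,0,0.3],"twist":0},{"fingers":0.5,"translation":[0,0,0.3],"twist":0},{"fingers":0.5,"translation":[0,0,0.25],"twist":0},{"fingers":0.5,"translation":[0,0,0.05],"twist":0},{"fingers":0.5,"translation":[0,0,0],"twist":0},{"fingers":0.5,"translation":[0,0,0],"twist":0}]' >/dev/null;  python3 -c "
from h import *
st(); rel((432.9,-274.5),181.1)"
```

```text
t22.9 [ 433.9 -275.5   21.3] yaw(x) -178.98 w0.500 g0.0 [ 0.1 -0.5 -0.8] q7 2.39
-> tx 0.0062 ty 0.0068 twist -0.0013  z now 21.3
```

```bash
python3 -m pendant '[{"fingers":0.5,"translation":[0.006,0.007,0.05],"twist":0},{"fingers":0.5,"translation":[0,0,0.033],"twist":0},{"fingers":0.5,"translation":[0,0,0],"twist":0},{"fingers":1,"translation":[0,0,0],"twist":0},{"fingers":1,"translation":[0,0,0],"twist":0},{"fingers":1,"translation":[0,0,0],"twist":0},{"fingers":1,"translation":[0,0,0],"twist":0},{"fingers":1,"translation":[0,0,0],"twist":0}]' 60;  python3 -m pendant '[{"fingers":1,"translation":[0,0,-0.1],"twist":0},{"fingers":1,"translation":[0,0,-0.3],"twist":0},{"fingers":1,"translation":[0,0,-0.3],"twist":0},{"fingers":1,"translation":[0,0,-0.35],"twist":0},{"fingers":1,"translation":[0,0,0],"twist":0},{"fingers":1,"translation":[0,0,0],"twist":0}]' | sed -n '2,3p'; python3 -c "
from h import *
inhand()"
```

```text
time: 23.7
tool_pos: [432.3, -274.0, 7.7]
tcp_rot: [[-1.0, -0.017, 0.0], [-0.017, 1.0, 0.0], [-0.0, 0.0, -1.0]]
contact_force: [-2.2, 1.3, 8.3]
width: 0.126
gripper_force: 58.7
tool_pos: [432.8, -273.9, 163.4]
tcp_rot: [[-1.0, -0.018, 0.003], [-0.018, 1.0, -0.0], [-0.003, -0.0, -1.0]]
ring tops z-ztcp [1.3 1.2] dist 38.3 mid [ 357.5 -274.   161.7] tool [75.3  1.3  1.5] slew in tool -0.0
```

```bash
python3 -m pendant '[{"fingers":1,"translation":[-0.133,0.291,0],"twist":0},{"fingers":1,"translation":[-0.133,0.291,0],"twist":0},{"fingers":1,"translation":[-0.133,0.291,0],"twist":0},{"fingers":1,"translation":[-0.133,0.291,0],"twist":0},{"fingers":1,"translation":[-0.133,0.291,0],"twist":0},{"fingers":1,"translation":[-0.133,0.291,0],"twist":0},{"fingers":1,"translation":[-0.133,0.291,0],"twist":-0.102},{"fingers":1,"translation":[0,0,0],"twist":-0.102}]' >/dev/null; python3 -m pendant '[{"fingers":1,"translation":[0,0,0],"twist":0},{"fingers":1,"translation":[0,0,0],"twist":0}]' >/dev/null; python3 -c "
from h import *
st(); inhand(); posts(); rel((566.9,33.9),193.3)"
```

```text
t25.4 [565.6  32.7 161.1] yaw(x) -167.04 w0.129 g58.8 [-0.2 -1.  -0.6] q7 1.78
ring tops z-ztcp [1.6 1.6] dist 38.4 mid [492.2  17.1 159.7] tool [75.1  1.3  1.6] slew in tool -0.0
tab 282 ctr [488.2  36.6] size [10.7  9.9] z 114.7 -> O [492.7  17.7]
clip 122 ctr [ 4.973e+02 -4.000e-01] size [11.3  8.6] z 63.1 -> O [493.   18.1]
-> tx -0.0084 ty 0.0076 twist -0.0057  z now 161.7
```

```bash
python3 -m pendant '[{"fingers":1,"translation":[-0.006,0.004,0],"twist":-0.005},{"fingers":1,"translation":[0,0,0.1],"twist":0},{"fingers":1,"translation":[0,0,0.1],"twist":0},{"fingers":1,"translation":[0,0,0],"twist":0},{"fingers":1,"translation":[0,0,0],"twist":0}]'  >/dev/null; python3 -c "
from h import *
st(); inhand(); posts(); rel((566.9,33.9),193.3)"
```

```text
t25.9 [567.1  34.5 132.1] yaw(x) -166.51 w0.125 g58.8 [-0.4 -0.2 -0.4] q7 1.81
ring tops z-ztcp [1.5 1.3] dist 38.4 mid [493.8  18.2 130.5] tool [75.   1.3  1.7] slew in tool -0.0
tab 385 ctr [488.2  36.6] size [11.   9.8] z 114.7 -> O [492.6  17.6]
clip 170 ctr [497.6  -0.6] size [11.2  8.8] z 63.0 -> O [493.2  17.9]
-> tx 0.0053 ty -0.0036 twist 0.0034  z now 132.7
```

```bash
python3 -m pendant '[{"fingers":1,"translation":[0.005,-0.003,0.02],"twist":0.003},{"fingers":1,"translation":[0,0,0.09],"twist":0},{"fingers":1,"translation":[0,0,0.09],"twist":0},{"fingers":1,"translation":[0,0,0],"twist":0}]' | sed -n '2p;4p';python3 -m pendant '[{"fingers":1,"translation":[0,0,0.1],"twist":0},{"fingers":1,"translation":[0,0,0.1],"twist":0},{"fingers":1,"translation":[0,0,0.1],"twist":0},{"fingers":1,"translation":[0,0,0.08],"twist":0},{"fingers":1,"translation":[0,0,0],"twist":0},{"fingers":1,"translation":[0,0,0],"twist":0}]' | sed -n '2p;4p'
```

```text
tool_pos: [565.3, 34.0, 99.9]
contact_force: [-1.5, 0.7, -1.4]
tool_pos: [566.6, 33.9, 45.0]
contact_force: [-0.3, -0.2, -0.1]
```

```bash
python3 -m pendant '[{"fingers":1,"translation":[0,0,0.06],"twist":0},{"fingers":1,"translation":[0,0,0.035],"twist":0},{"fingers":1,"translation":[0,0,0],"twist":0},{"fingers":1,"translation":[0,0,0],"twist":0}]' | sed -n '2p;4p'
```

```text
tool_pos: [566.6, 34.1, 31.0]
contact_force: [1.0, -0.3, -1.6]
```

```bash
python3 -m pendant '[{"fingers":1,"translation":[0,0,0.02],"twist":0},{"fingers":1,"translation":[0,0,0],"twist":0}]' | sed -n '2p;4p'; python3 -m pendant '[{"fingers":1,"translation":[0,0,0.008],"twist":0},{"fingers":1,"translation":[0,0,0],"twist":0}]' | sed -n '2p;4p';
```

```text
tool_pos: [566.6, 34.1, 27.9]
contact_force: [0.2, 0.6, -0.1]
tool_pos: [566.6, 34.1, 26.8]
contact_force: [-0.2, -0.1, -0.5]
```

```bash
python3 -m pendant '[{"fingers":1,"translation":[0,0,0.008],"twist":0},{"fingers":1,"translation":[0,0,0],"twist":0}]' | sed -n '2p;4p';  python3 -m pendant '[{"fingers":0.5,"translation":[0,0,0],"twist":0},{"fingers":0.5,"translation":[0,0,0],"twist":0},{"fingers":0.5,"translation":[0,0,0],"twist":0},{"fingers":0.5,"translation":[0,0,-0.1],"twist":0},{"fingers":0.5,"translation":[0,0,-0.3],"twist":0},{"fingers":0.5,"translation":[-0.1,0,-0.3],"twist":0},{"fingers":0.5,"translation":[-0.1,0,-0.3],"twist":0},{"fingers":0.5,"translation":[0,0,0],"twist":0}]' >/dev/null;  python3 - <<'E'
from h import *
s=st(); c=cam("wrist"); cv2.imwrite("pics/w10.png",c[0][:,:,::-1])
# pile check: top face of forceps by depth
a=np.radians(13.3); ex=np.array([np.cos(a),np.sin(a)]); ey=np.array([-ex[1],ex[0]])
v,u=np.mgrid[0:420,0:560]; P=c[5]+rays(c,np.c_[u.ravel(),v.ravel()].astype(float))*c[1].reshape(-1,1); L=(P[:,:2]-[493.,17.7])@np.c_[ex,ey]
m=(P[:,2]>22)&(P[:,2]<34)&(abs(L[:,0]-55)<90)&(abs(L[:,1])<45)
for x in(-14,0,14,40,75,95,130):
    q=m&(abs(L[:,0]-x)<4); print(x,q.sum(),P[q,2].round(1).mean() if q.sum() else "",L[q,1].min().round(1) if q.sum() else "",L[q,1].max().round(1) if q.sum() else "")
print(L[m].min(0),L[m].max(0))
E
```

```text
tool_pos: [566.8, 34.1, 25.8]
contact_force: [-0.5, 0.3, 2.3]
t28.9 [600.1  41.6 182.8] yaw(x) -166.65 w0.503 g0.0 [-0.   0.2  0.6] q7 1.79
-14 174 27.308045977011492 -29.7 19.3
0 199 27.33316582914573 -35.8 35.4
14 330 27.288181818181815 -31.5 31.4
40 94 27.3936170212766 -11.3 12.0
75 105 27.992380952380955 -5.6 6.5
95 50 27.29799999999999 -2.6 3.6
130 34 27.08235294117647 -2.6 3.8
[-15.1361708  -35.80210891] [131.82708264  35.39323641]
```

```bash
python3 -m pendant '[{"fingers":0.3,"translation":[0.174,-0.246,0],"twist":0},{"fingers":0.3,"translation":[0.174,-0.246,0],"twist":0},{"fingers":0.3,"translation":[0.174,-0.246,0],"twist":0},{"fingers":0.3,"translation":[0.174,-0.246,0],"twist":0},{"fingers":0.3,"translation":[0.174,-0.246,0],"twist":0},{"fingers":0.3,"translation":[0.174,-0.246,0],"twist":0},{"fingers":0.3,"translation":[0.174,-0.246,0],"twist":0},{"fingers":0.3,"translation":[0.174,-0.246,0],"twist":0}]' >/dev/null; python3 -m pendant '[{"fingers":0.3,"translation":[0.174,-0.246,0],"twist":0},{"fingers":0.3,"translation":[0.174,-0.246,0],"twist":0},{"fingers":0.3,"translation":[0,0,0.1],"twist":0.08},{"fingers":0.3,"translation":[0,0,0],"twist":0.076},{"fingers":0.3,"translation":[0,0,0],"twist":0},{"fingers":0.3,"translation":[0,0,0],"twist":0}]' >/dev/null; python3 -c "
from h import *
look((432,-376))"
```

```text
t30.3 [ 426.9 -377.9  160.6] yaw(x) -175.86 w0.701 g0.0 [-0.2 -0.1  0. ] q7 2.50
odd 0 1416.125 [ 505.5 -126. ]
[[430.8, -375.5], 5.5, [356.2, -382.8], 38.1, -18.9, 134.9, 5.3]
-> tx -0.0254 ty 0.0054 twist -0.0228  z now 160.7
```

```bash
python3 -m pendant '[{"fingers":0.5,"translation":[-0.025,0.005,0.3],"twist":0.01},{"fingers":0.5,"translation":[0,0,0.3],"twist":0},{"fingers":0.5,"translation":[0,0,0.25],"twist":0},{"fingers":0.5,"translation":[0,0,0.08],"twist":0},{"fingers":0.5,"translation":[0,0,0],"twist":0},{"fingers":0.5,"translation":[0,0,0],"twist":0}]' >/dev/null;  python3 -c "
from h import *
st(); rel((430.8,-376.7),183.5)"
```

```text
t30.9 [ 431.3 -377.9   22.7] yaw(x) -176.59 w0.500 g0.0 [ 0.1 -0.7  0.3] q7 2.62
-> tx 0.0032 ty 0.0082 twist -0.0016  z now 22.7
```

```bash
python3 -m pendant '[{"fingers":0.5,"translation":[0.003,0.008,0.06],"twist":0},{"fingers":0.5,"translation":[0,0,0.033],"twist":0},{"fingers":0.5,"translation":[0,0,0],"twist":0},{"fingers":1,"translation":[0,0,0],"twist":0},{"fingers":1,"translation":[0,0,0],"twist":0},{"fingers":1,"translation":[0,0,0],"twist":0},{"fingers":1,"translation":[0,0,0],"twist":0},{"fingers":1,"translation":[0,0,0],"twist":0}]' 60;  python3 -m pendant '[{"fingers":1,"translation":[0,0,-0.1],"twist":0},{"fingers":1,"translation":[0,0,-0.3],"twist":0},{"fingers":1,"translation":[0,0,-0.3],"twist":0},{"fingers":1,"translation":[0,0,-0.35],"twist":0},{"fingers":1,"translation":[0,0,0],"twist":0},{"fingers":1,"translation":[0,0,0],"twist":0}]' | sed -n '2,3p'; python3 -c "
from h import *
inhand(); st()"
```

```text
time: 31.75
tool_pos: [430.4, -376.2, 7.7]
tcp_rot: [[-0.998, -0.059, 0.0], [-0.059, 0.998, -0.0], [-0.0, -0.0, -1.0]]
contact_force: [-1.0, 1.6, 6.0]
width: 0.125
gripper_force: 58.6
tool_pos: [430.8, -376.2, 164.2]
tcp_rot: [[-0.998, -0.059, 0.003], [-0.059, 0.998, -0.001], [-0.003, -0.001, -1.0]]
ring tops z-ztcp [1.3 1.2] dist 38.3 mid [ 356.2 -380.1  162.4] tool [74.6  0.6  1.5] slew in tool 0.5
t32.4 [ 430.2 -375.8  162.8] yaw(x) -176.60 w0.124 g58.7 [ 0.8 -0.7 -1. ] q7 2.49
```

```bash
python3 -m pendant '[{"fingers":1,"translation":[-0.107,0.267,0],"twist":0},{"fingers":1,"translation":[-0.107,0.267,0],"twist":0},{"fingers":1,"translation":[-0.107,0.267,0],"twist":0},{"fingers":1,"translation":[-0.107,0.267,0],"twist":0},{"fingers":1,"translation":[-0.107,0.267,0],"twist":0},{"fingers":1,"translation":[-0.107,0.267,0],"twist":0},{"fingers":1,"translation":[-0.107,0.267,0],"twist":0},{"fingers":1,"translation":[-0.107,0.267,0],"twist":0}]' >/dev/null; python3 -m pendant '[{"fingers":1,"translation":[-0.107,0.267,0],"twist":0},{"fingers":1,"translation":[-0.107,0.267,0],"twist":0},{"fingers":1,"translation":[0,0,0],"twist":-0.08},{"fingers":1,"translation":[0,0,0],"twist":-0.077},{"fingers":1,"translation":[0,0,0],"twist":0},{"fingers":1,"translation":[0,0,0],"twist":0}]' >/dev/null; python3 -c "
from h import *
st(); inhand(); posts(); rel((566.2,33.7),192.8)"
```

```text
t33.8 [566.2  32.8 161.4] yaw(x) -167.37 w0.125 g58.7 [-0.1 -0.5 -0.8] q7 1.80
ring tops z-ztcp [1.7 1.6] dist 38.3 mid [493.4  17.  160. ] tool [74.5  0.5  1.5] slew in tool 0.5
tab 281 ctr [488.4  36.7] size [10.7 10. ] z 114.8 -> O [492.9  17.7]
clip 107 ctr [497.7  -1. ] size [10.5  8. ] z 63.1 -> O [493.3  17.5]
-> tx 0.0005 ty 0.0063 twist -0.0024  z now 161.8
```

```bash
python3 -m pendant '[{"fingers":1,"translation":[0,0.004,0],"twist":-0.002},{"fingers":1,"translation":[0,0,0.1],"twist":0},{"fingers":1,"translation":[0,0,0.1],"twist":0},{"fingers":1,"translation":[0,0,0],"twist":0},{"fingers":1,"translation":[0,0,0],"twist":0}]'  >/dev/null; python3 -c "
from h import *
st(); inhand(); posts(); rel((566.2,33.7),192.8)"
```

```text
t34.4 [566.3  33.6 131.5] yaw(x) -167.09 w0.118 g58.7 [-1.  -0.6 -0.9] q7 1.82
ring tops z-ztcp [1.6 1.4] dist 38.4 mid [493.6  17.5 130. ] tool [74.5  0.5  1.6] slew in tool 0.5
tab 391 ctr [488.1  36.8] size [10.6  9.8] z 114.8 -> O [492.6  17.8]
clip 153 ctr [497.4  -0.6] size [10.6  8.9] z 63.2 -> O [493.   17.9]
-> tx 0.0041 ty 0.0010 twist 0.0018  z now 132.3
```

```bash
python3 -m pendant '[{"fingers":1,"translation":[0.003,0,0.02],"twist":0},{"fingers":1,"translation":[0,0,0.09],"twist":0},{"fingers":1,"translation":[0,0,0.09],"twist":0},{"fingers":1,"translation":[0,0,0],"twist":0}]' | sed -n '2p;4p';python3 -m pendant '[{"fingers":1,"translation":[0,0,0.1],"twist":0},{"fingers":1,"translation":[0,0,0.1],"twist":0},{"fingers":1,"translation":[0,0,0.1],"twist":0},{"fingers":1,"translation":[0,0,0.04],"twist":0},{"fingers":1,"translation":[0,0,0],"twist":0},{"fingers":1,"translation":[0,0,0],"twist":0}]' | sed -n '2p;4p'
```

```text
tool_pos: [564.9, 33.6, 99.8]
contact_force: [-0.9, 0.7, 0.3]
tool_pos: [566.4, 33.6, 51.2]
contact_force: [0.3, -0.8, -0.5]
```

```bash
python3 -m pendant '[{"fingers":1,"translation":[0,0,0.06],"twist":0},{"fingers":1,"translation":[0,0,0.03],"twist":0},{"fingers":1,"translation":[0,0,0],"twist":0},{"fingers":1,"translation":[0,0,0],"twist":0}]' | sed -n '2p;4p'
```

```text
tool_pos: [566.2, 33.7, 37.6]
contact_force: [0.9, -0.2, 0.3]
```

```bash
python3 -m pendant '[{"fingers":1,"translation":[0,0,0.025],"twist":0},{"fingers":1,"translation":[0,0,0],"twist":0}]' | sed -n '2p;4p'; python3 -m pendant '[{"fingers":1,"translation":[0,0,0.008],"twist":0},{"fingers":1,"translation":[0,0,0],"twist":0}]' | sed -n '2p;4p';python3 -m pendant '[{"fingers":1,"translation":[0,0,0.006],"twist":0},{"fingers":1,"translation":[0,0,0],"twist":0}]' | sed -n '2p;4p'
```

```text
tool_pos: [566.1, 33.7, 33.7]
contact_force: [-0.0, -0.6, -0.2]
tool_pos: [566.2, 33.7, 32.7]
contact_force: [-1.2, -0.7, -0.5]
tool_pos: [566.2, 33.7, 31.8]
contact_force: [0.4, -0.6, -0.6]
```

```bash
cat >> h.py <<'E'
def pile(z):
    c=cam("wrist"); a=np.radians(13.3); ex=np.array([np.cos(a),np.sin(a)]); ey=np.array([-ex[1],ex[0]])
    v,u=np.mgrid[0:420,0:560]; P=c[5]+rays(c,np.c_[u.ravel(),v.ravel()].astype(float))*c[1].reshape(-1,1); L=(P[:,:2]-[493.,17.7])@np.c_[ex,ey]
    m=(abs(P[:,2]-z)<5)&(abs(L[:,0]-55)<90)&(abs(L[:,1])<45)
    for x in(-14,0,14,40,75,95,130):
        q=m&(abs(L[:,0]-x)<4)
        if q.sum(): print(x,q.sum(),P[q,2].mean().round(1),L[q,1].min().round(1),L[q,1].max().round(1))
    return c
E
python3 -m pendant '[{"fingers":1,"translation":[0,0,0.006],"twist":0},{"fingers":1,"translation":[0,0,0],"twist":0}]' | sed -n '2p;4p';  python3 -m pendant '[{"fingers":0.5,"translation":[0,0,0],"twist":0},{"fingers":0.5,"translation":[0,0,0],"twist":0},{"fingers":0.5,"translation":[0,0,0],"twist":0},{"fingers":0.5,"translation":[0,0,-0.1],"twist":0},{"fingers":0.5,"translation":[0,0,-0.3],"twist":0},{"fingers":0.5,"translation":[-0.1,0,-0.3],"twist":0},{"fingers":0.5,"translation":[-0.1,0,-0.3],"twist":0},{"fingers":0.5,"translation":[0,0,0],"twist":0}]' >/dev/null;  python3 -c "
from h import *
st(); pile(34); posts()"
```

```text
tool_pos: [566.4, 33.7, 31.5]
contact_force: [-4.2, -0.1, 11.9]
t37.5 [599.7  40.9 188.1] yaw(x) -167.08 w0.499 g0.0 [ 1.  -0.  -1.1] q7 1.80
-14 172 33.4 -31.3 19.5
0 211 33.3 -36.7 33.8
14 322 33.3 -33.0 31.1
40 106 33.2 -12.3 11.9
75 106 34.0 -6.9 6.1
95 56 33.3 -3.1 4.2
130 33 33.2 -2.3 3.1
tab 269 ctr [488.6  36.3] size [11.9  9.3] z 114.7 -> O [493.1  17.3]
clip 121 ctr [498.   -0.9] size [10.7  9. ] z 63.2 -> O [493.6  17.6]
```

```bash
python3 -m pendant '[{"fingers":0.3,"translation":[0.173,0.261,0],"twist":0},{"fingers":0.3,"translation":[0.173,0.261,0],"twist":0},{"fingers":0.3,"translation":[0.173,0.261,0],"twist":0},{"fingers":0.3,"translation":[0.173,0.261,0],"twist":0},{"fingers":0.3,"translation":[0.173,0.261,0.15],"twist":0},{"fingers":0.3,"translation":[0,0,0],"twist":0},{"fingers":0.3,"translation":[0,0,0],"twist":0}]' >/dev/null; cat >> h.py <<'E'
def tag(c,z=6.,x0=300,x1=560,y0=60,y1=340,s=3):
    g=rect(c,z-3,x0,x1,y0,y1,s); h=cv2.cvtColor(g,cv2.COLOR_RGB2HSV)
    m=cv2.inRange(h,(0,130,60),(9,255,255))|cv2.inRange(h,(172,130,60),(180,255,255)); m=cv2.morphologyEx(m,cv2.MORPH_CLOSE,np.ones((5,5)))
    ks,hi=cv2.findContours(m,cv2.RETR_CCOMP,cv2.CHAIN_APPROX_NONE); w=lambda p:np.array([x1-p[1]/s,y1-p[0]/s])
    i=max((j for j in range(len(ks)) if hi[0][j][3]<0),key=lambda j:cv2.contourArea(ks[j])); r=cv2.minAreaRect(ks[i])
    fm=np.zeros_like(m); cv2.drawContours(fm,ks,i,255,-1); q=np.argwhere(fm); P=np.c_[x1-q[:,0]/s,y1-q[:,1]/s]; e=np.linalg.svd(P-P.mean(0),full_matrices=False)[2][0]
    for j in range(len(ks)):
        a=cv2.contourArea(ks[j]); (cc,rr)=cv2.minEnclosingCircle(ks[j])
        if hi[0][j][3]==i and 200*s*s<a and a/np.pi/rr/rr>.75:
            M=cv2.moments(ks[j]); eye=w((M["m10"]/M["m00"],M["m01"]/M["m00"])); 
            if e@(P.mean(0)-eye)<0: e=-e
            t=(P-eye)@e; n=(P-eye)@np.array([-e[1],e[0]]); b=[n[abs(t-x)<2].mean() for x in(35,55)]
            yaw=np.degrees(np.arctan2(e[1],e[0])); print("eye",eye.round(1),"yaw %.1f"%yaw,"ext",t.min().round(1),t.max().round(1),"stem centre off",np.round(b,1),"hole d %.1f"%(2*np.sqrt(a/s/s/np.pi))); return eye,e,yaw
E
python3 -c "
from h import *
st(); c=cam('wrist'); r=tag(c)
rel(r[0]+59*r[1],r[2]+180)"
```

```text
t38.3 [425.1 200.9 158.5] yaw(x) -166.95 w0.698 g0.0 [ 1.1  0.1 -0.2] q7 1.31
eye [373.6 199.7] yaw 2.7 ext -16.8 79.5 stem centre off [-0.1  0.1] hole d 22.2
-> tx -0.0445 ty 0.0045 twist 0.1699  z now 159.0
```

```bash
python3 -m pendant '[{"fingers":0.4,"translation":[-0.045,-0.003,0],"twist":0.085},{"fingers":0.4,"translation":[0,0,0],"twist":0.085},{"fingers":0.4,"translation":[0,0,0.3],"twist":0},{"fingers":0.4,"translation":[0,0,0.3],"twist":0},{"fingers":0.4,"translation":[0,0,0.28],"twist":0},{"fingers":0.4,"translation":[0,0,0],"twist":0},{"fingers":0.4,"translation":[0,0,0],"twist":0}]' >/dev/null;  python3 -c "
from h import *
st(); rel((432.5,201.3),182.7)"
```

```text
t39.0 [433.8 200.7  27.8] yaw(x) -177.40 w0.597 g0.0 [-0.2  0.4  1.5] q7 1.29
-> tx 0.0085 ty 0.0043 twist -0.0016  z now 27.8
```

```bash
python3 -m pendant '[{"fingers":0.4,"translation":[0.008,0.004,0.08],"twist":0},{"fingers":0.4,"translation":[0,0,0.07],"twist":0},{"fingers":0.4,"translation":[0,0,0],"twist":0},{"fingers":1,"translation":[0,0,0],"twist":0},{"fingers":1,"translation":[0,0,0],"twist":0},{"fingers":1,"translation":[0,0,0],"twist":0},{"fingers":1,"translation":[0,0,0],"twist":0},{"fingers":1,"translation":[0,0,0],"twist":0}]' 60;  python3 -m pendant '[{"fingers":1,"translation":[0,0,-0.1],"twist":0},{"fingers":1,"translation":[0,0,-0.3],"twist":0},{"fingers":1,"translation":[0,0,-0.3],"twist":0},{"fingers":1,"translation":[0,0,-0.35],"twist":0},{"fingers":1,"translation":[0,0,0],"twist":0},{"fingers":1,"translation":[0,0,0],"twist":0}]' | sed -n '2,3p;5,6p'; cat >> h.py <<'E'
def taghand():
    s=ctrl.sense(); c=cam("wrist"); z=s["tool_pos"][2]; x,y=s["tool_pos"][:2]
    r=tag(c,z+1.5,x-130,x+40,y-90,y+90)
    if r: print("tool",(s["tcp_rot"].T@np.r_[r[0]-[x,y],0]).round(1)); return r
E
python3 -c "
from h import *
st(); taghand()"
```

```text
time: 39.85
tool_pos: [432.4, 202.7, 5.5]
tcp_rot: [[-0.999, -0.047, 0.001], [-0.047, 0.999, 0.001], [-0.001, 0.001, -1.0]]
contact_force: [-1.4, -1.5, 10.4]
width: 0.172
gripper_force: 58.5
tool_pos: [432.4, 203.1, 161.2]
tcp_rot: [[-0.999, -0.048, 0.002], [-0.048, 0.999, 0.002], [-0.002, 0.002, -1.0]]
width: 0.001
gripper_force: 0.0
t40.5 [432.4 203.1 161.2] yaw(x) -177.25 w0.001 g0.0 [ 0.1  0.2 -1.1] q7 1.16
```

```bash
python3 -m pendant '[{"fingers":0.4,"translation":[0,0,0],"twist":0},{"fingers":0.4,"translation":[0,0,0],"twist":0},{"fingers":0.4,"translation":[0,0,0],"twist":0},{"fingers":0.4,"translation":[0,0,0],"twist":0},{"fingers":0.4,"translation":[0,0,0],"twist":0}]' 60 >/dev/null; python3 -c "
from h import *
st(); c=cam('wrist'); r=tag(c)
rel(r[0]+56*r[1]-[0,1.2],r[2]+180)
v,u=np.mgrid[0:420,0:560]; P=c[5]+rays(c,np.c_[u.ravel(),v.ravel()].astype(float))*c[1].reshape(-1,1); n=np.array([-r[1][1],r[1][0]])
L=P[:,:2]-r[0]; 
for t in(-14,14,30,50,70):
    q=(abs(L@r[1]-t)<4)&(abs(L@n)<6); print(t,q.sum(),P[q,2].mean())"
```

```text
t41.0 [432.  202.4 159.5] yaw(x) -177.28 w0.599 g0.0 [-0.2  0.1 -0.1] q7 1.16
eye [372.4 199.8] yaw 3.6 ext -16.8 79.5 stem centre off [-0.1 -0.1] hole d 22.4
-> tx 0.0248 ty -0.0004 twist -0.0154  z now 159.6
-14 112 4.548517761188296
14 100 5.615927086323961
30 90 6.411489261355688
50 2726 235.29822369239952
70 85 6.236513652104173
```

```bash
python3 -m pendant '[{"fingers":0.4,"translation":[0.022,0,0],"twist":-0.015},{"fingers":0.4,"translation":[0,0,0.3],"twist":0},{"fingers":0.4,"translation":[0,0,0.3],"twist":0},{"fingers":0.4,"translation":[0,0,0.28],"twist":0},{"fingers":0.4,"translation":[0,0,0],"twist":0},{"fingers":0.4,"translation":[0,0,0],"twist":0}]' >/dev/null;  python3 -c "
from h import *
st(); rel((428.3,202.1),183.6)"
```

```text
t41.6 [428.6 201.9  28.3] yaw(x) -176.38 w0.599 g0.0 [-0.  -0.4  0.7] q7 1.32
-> tx 0.0021 ty 0.0012 twist 0.0003  z now 28.3
```

```bash
python3 -m pendant '[{"fingers":0.4,"translation":[0.002,0.001,0.08],"twist":0},{"fingers":0.4,"translation":[0,0,0.068],"twist":0},{"fingers":0.4,"translation":[0,0,0],"twist":0},{"fingers":1,"translation":[0,0,0],"twist":0},{"fingers":1,"translation":[0,0,0],"twist":0},{"fingers":1,"translation":[0,0,0],"twist":0},{"fingers":1,"translation":[0,0,0],"twist":0},{"fingers":1,"translation":[0,0,0],"twist":0}]' 110;  python3 -m pendant '[{"fingers":1,"translation":[0,0,-0.05],"twist":0},{"fingers":1,"translation":[0,0,-0.1],"twist":0},{"fingers":1,"translation":[0,0,-0.1],"twist":0},{"fingers":1,"translation":[0,0,0],"twist":0}]' | sed -n '2,3p;5,6p'
```

```text
time: 42.45
tool_pos: [428.8, 202.7, 6.1]
tcp_rot: [[-0.998, -0.063, 0.001], [-0.063, 0.998, 0.0], [-0.001, 0.0, -1.0]]
contact_force: [-1.5, -0.5, 7.8]
width: -0.004
gripper_force: 4.1
tool_pos: [429.2, 203.0, 44.8]
tcp_rot: [[-0.998, -0.063, 0.002], [-0.063, 0.998, 0.002], [-0.002, 0.001, -1.0]]
width: 0.001
gripper_force: 0.0
```

```bash
python3 -m pendant '[{"fingers":0.6,"translation":[0,0,-0.3],"twist":0},{"fingers":0.6,"translation":[0,0,-0.3],"twist":0},{"fingers":0.6,"translation":[0,0,-0.16],"twist":0},{"fingers":0.6,"translation":[0,0,0],"twist":0},{"fingers":0.6,"translation":[0,0,0],"twist":0}]' >/dev/null;  python3 - <<'E'
from h import *
st(); c=cam('wrist'); cv2.imwrite("pics/w11.png",c[0][:,:,::-1]); r=tag(c)
if r:
    rel(r[0]+54*r[1]-[0,1.2],r[2]+180); print(r[0]+54*r[1]-[0,1.2])
E
```

```text
t43.4 [428.2 202.7 157.2] yaw(x) -176.35 w0.400 g0.0 [ 0.1  0.7 -0.6] q7 1.18
eye [372.2 199.8] yaw 3.7 ext -16.8 79.4 stem centre off [-0.1 -0.3] hole d 22.3
-> tx 0.0122 ty -0.0015 twist -0.0012  z now 156.5
[426.13141288 202.07402057]
```

View pics/w11.png

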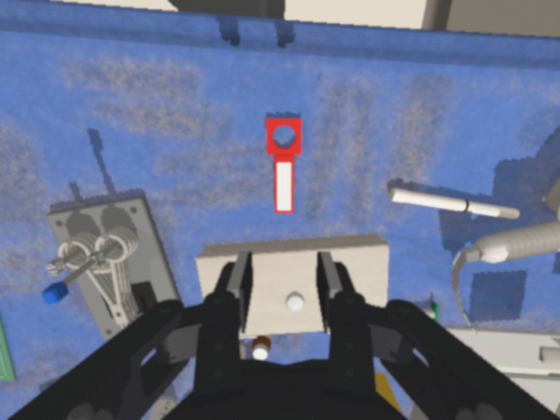

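```bash
python3 -m pendant '[{"fingers":0.66,"translation":[0.01,0,0],"twist":0},{"fingers":0.66,"translation":[0,0,0.3],"twist":0},{"fingers":0.66,"translation":[0,0,0.3],"twist":0},{"fingers":0.66,"translation":[0,0,0.28],"twist":0},{"fingers":0.66,"translation":[0,0,0.05],"twist":0},{"fingers":0.66,"translation":[0,0,0],"twist":0}]' |sed -n '2p;4p;5p'; python3 -m pendant '[{"fingers":0.66,"translation":[0,0,0.05],"twist":0},{"fingers":0.66,"translation":[0,0,0.02],"twist":0},{"fingers":0.66,"translation":[0,0,0],"twist":0}]' |sed -n '2p;4p;5p';python3 -m pendant '[{"fingers":0.66,"translation":[0,0,0.015],"twist":0},{"fingers":0.66,"translation":[0,0,0],"twist":0}]' |sed -n '2p;4p;5p'
```

```text
tool_pos: [426.1, 201.3, 16.6]
contact_force: [0.9, 0.3, 0.7]
width: 0.339
tool_pos: [427.3, 202.8, 7.9]
contact_force: [0.1, 0.8, -0.0]
width: 0.341
tool_pos: [427.0, 202.6, 5.2]
contact_force: [-0.2, -0.4, 0.2]
width: 0.342
```

```bash
python3 -m pendant '[{"fingers":0.66,"translation":[0,0,0.01],"twist":0},{"fingers":0.66,"translation":[0,0,0],"twist":0}]' |sed -n '2p;4p;5p';python3 -m pendant '[{"fingers":0.66,"translation":[0,0,0.01],"twist":0},{"fingers":0.66,"translation":[0,0,0],"twist":0}]' |sed -n '2p;4p;5p'
```

```text
tool_pos: [426.9, 202.4, 3.4]
contact_force: [-0.1, 0.2, -0.5]
width: 0.341
tool_pos: [426.8, 202.3, 1.7]
contact_force: [0.3, -0.7, -0.4]
width: 0.339
```

```bash
python3 -m pendant '[{"fingers":1,"translation":[0,0,0],"twist":0},{"fingers":1,"translation":[0,0,0],"twist":0},{"fingers":1,"translation":[0,0,0],"twist":0},{"fingers":1,"translation":[0,0,0],"twist":0}]' 60 |sed -n '2p;4,6p'; python3 -m pendant '[{"fingers":1,"translation":[0,0,-0.05],"twist":0},{"fingers":1,"translation":[0,0,-0.1],"twist":0},{"fingers":1,"translation":[0,0,-0.1],"twist":0},{"fingers":1,"translation":[0,0,0],"twist":0}]' | sed -n '2p;4,6p'
```

```text
tool_pos: [426.9, 202.3, 2.1]
contact_force: [-1.9, -0.9, 7.4]
width: 0.205
gripper_force: 58.5
tool_pos: [427.8, 202.9, 41.1]
contact_force: [-0.0, 0.4, -1.3]
width: 0.204
gripper_force: 58.8
```

```bash
python3 -m pendant '[{"fingers":1,"translation":[0,0,-0.2],"twist":0},{"fingers":1,"translation":[0,0,-0.3],"twist":0},{"fingers":1,"translation":[0,0,-0.3],"twist":0},{"fingers":1,"translation":[0,0,0],"twist":0},{"fingers":1,"translation":[0,0,0],"twist":0}]' | sed -n '2p;4,6p'; sed -i 's/z+1.5,x-130/z+4,x-130/' h.py; python3 -c "
from h import *
st(); taghand()"
```

```text
tool_pos: [427.1, 203.0, 160.0]
contact_force: [-0.5, -0.1, -0.4]
width: 0.207
gripper_force: 58.8
t46.2 [427.1 203.  160. ] yaw(x) -176.34 w0.207 g58.8 [-0.5 -0.1 -0.4] q7 1.18
eye [372.7 200.7] yaw 3.6 ext -16.6 80.2 stem centre off [-0.1 -0.1] hole d 22.3
tool [54.4  1.2 -0.1]
```

```bash
python3 -m pendant '[{"fingers":1,"translation":[-0.147,-0.259,0],"twist":0},{"fingers":1,"translation":[-0.147,-0.259,0],"twist":0},{"fingers":1,"translation":[-0.147,-0.259,0],"twist":0},{"fingers":1,"translation":[-0.147,-0.259,0],"twist":0},{"fingers":1,"translation":[-0.147,-0.259,0],"twist":-0.13},{"fingers":1,"translation":[0,0,0],"twist":-0.13},{"fingers":1,"translation":[0,0,0],"twist":0},{"fingers":1,"translation":[0,0,0],"twist":0}]' >/dev/null; python3 -c "
from h import *
st(); taghand(); posts(); rel((549.3,16.2),199.3)"
```

```text
t47.0 [547.3  17.5 158.1] yaw(x) -161.34 w0.204 g58.9 [ 0.1  0.9 -0.4] q7 1.95
eye [495.8   1.3] yaw 18.7 ext -16.8 80.9 stem centre off [0.4 0.2] hole d 22.2
tool [54.   1.1  0.1]
tab 273 ctr [487.9  36.7] size [11.7 10.2] z 114.5 -> O [492.4  17.8]
clip 62 ctr [5.005e+02 1.000e-01] size [4.8 8.8] z 63.0 -> O [496.1  18.5]
-> tx -0.0066 ty -0.0157 twist -0.0086  z now 158.8
```

```bash
python3 -m pendant '[{"fingers":1,"translation":[-0.007,-0.015,0],"twist":-0.008},{"fingers":1,"translation":[0,0,0.15],"twist":0},{"fingers":1,"translation":[0,0,0.15],"twist":0},{"fingers":1,"translation":[0,0,0.1],"twist":0},{"fingers":1,"translation":[0,0,0],"twist":0},{"fingers":1,"translation":[0,0,0],"twist":0}]' >/dev/null; python3 -c "
from h import *
st(); taghand(); posts(); rel((549.3,16.2),199.3)"
```

```text
t47.8 [550.1  15.4  99.7] yaw(x) -160.64 w0.204 g58.9 [-0.  -0.4  1.6] q7 2.01
eye [498.8  -1.4] yaw 19.4 ext -16.8 80.6 stem centre off [0.1 0.2] hole d 22.2
tool [53.9  1.2  0. ]
tab 559 ctr [488.   36.7] size [11.9 10.7] z 114.6 -> O [492.5  17.7]
clip 180 ctr [497.9  -0.6] size [10.3  8.1] z 63.0 -> O [493.5  17.9]
-> tx 0.0064 ty 0.0073 twist 0.0010  z now 100.3
```

```bash
python3 -m pendant '[{"fingers":1,"translation":[0.005,0.007,0.05],"twist":0},{"fingers":1,"translation":[0,0,0.07],"twist":0},{"fingers":1,"translation":[0,0,0.07],"twist":0},{"fingers":1,"translation":[0,0,0],"twist":0}]' | sed -n '2p;4,5p'; python3 -m pendant '[{"fingers":1,"translation":[0,0,0.07],"twist":0},{"fingers":1,"translation":[0,0,0.06],"twist":0},{"fingers":1,"translation":[0,0,0.05],"twist":0},{"fingers":1,"translation":[0,0,0],"twist":0},{"fingers":1,"translation":[0,0,0],"twist":0}]' | sed -n '2p;4,5p'
```

```text
tool_pos: [547.9, 16.0, 69.2]
contact_force: [0.4, -0.3, -0.0]
width: 0.202
tool_pos: [548.8, 16.0, 43.7]
contact_force: [0.8, 0.6, -0.4]
width: 0.206
```

```bash
python3 -m pendant '[{"fingers":1,"translation":[0,0,0.03],"twist":0},{"fingers":1,"translation":[0,0,0],"twist":0}]' | sed -n '2p;4p'; python3 -m pendant '[{"fingers":1,"translation":[0,0,0.012],"twist":0},{"fingers":1,"translation":[0,0,0],"twist":0}]' | sed -n '2p;4p'; python3 -m pendant '[{"fingers":1,"translation":[0,0,0.008],"twist":0},{"fingers":1,"translation":[0,0,0],"twist":0}]' | sed -n '2p;4p'
```

```text
tool_pos: [548.8, 16.2, 39.2]
contact_force: [0.1, 0.2, -0.2]
tool_pos: [548.9, 16.2, 37.5]
contact_force: [-0.7, -0.6, 0.5]
tool_pos: [548.9, 16.2, 36.3]
contact_force: [0.2, 0.3, -0.1]
```

```bash
python3 -m pendant '[{"fingers":1,"translation":[0,0,0.006],"twist":0},{"fingers":1,"translation":[0,0,0],"twist":0}]' | sed -n '2p;4p'; python3 -m pendant '[{"fingers":0.6,"translation":[0,0,0],"twist":0},{"fingers":0.6,"translation":[0,0,0],"twist":0},{"fingers":0.6,"translation":[0,0,0],"twist":0},{"fingers":0.6,"translation":[0,0,-0.1],"twist":0},{"fingers":0.6,"translation":[0,0,-0.3],"twist":0},{"fingers":0.6,"translation":[-0.1,0,-0.3],"twist":0},{"fingers":0.6,"translation":[-0.1,0,-0.3],"twist":0},{"fingers":0.6,"translation":[0,0,0],"twist":0}]' >/dev/null;  python3 - <<'E'
from h import *
st(); c=cam("wrist"); r=tag(c,40,430,620,-70,90); cv2.imwrite("pics/w12.png",c[0][:,:,::-1])
v,u=np.mgrid[0:420,0:560]; P=c[5]+rays(c,np.c_[u.ravel(),v.ravel()].astype(float))*c[1].reshape(-1,1)
if r:
    n=np.array([-r[1][1],r[1][0]]); L=np.c_[(P[:,:2]-r[0])@r[1],(P[:,:2]-r[0])@n]
    for a,b in((-14,0),(0,14),(0,-14),(14,0),(25,6),(25,-6),(45,6),(45,-6),(70,6),(70,-6)):
        q=(abs(L[:,0]-a)<3)&(abs(L[:,1]-b)<3)&(P[:,2]<60); print((a,b),q.sum(),P[q,2].mean().round(1))
posts()
E
```

```text
tool_pos: [548.9, 15.9, 35.6]
contact_force: [-2.0, -0.9, 6.2]
t50.4 [581.3  26.7 192.4] yaw(x) -160.62 w0.398 g0.0 [ 0.5 -0.7  0.1] q7 1.95
eye [497.3  -0.8] yaw 18.8 ext -17.3 80.9 stem centre off [0.6 0.6] hole d 21.9
(-14, 0) 41 38.8
(0, 14) 47 39.1
(0, -14) 37 38.9
(14, 0) 45 37.4
(25, 6) 36 39.4
(25, -6) 36 39.4
(45, 6) 36 39.8
(45, -6) 35 39.5
(70, 6) 36 40.2
(70, -6) 36 40.0
tab 216 ctr [487.9  36.4] size [10.5 10. ] z 114.7 -> O [492.4  17.4]
clip 111 ctr [497.5  -0.7] size [11.1  8.6] z 63.1 -> O [493.2  17.8]
```

```bash
python3 -m pendant '[{"fingers":1,"translation":[0.183,0.157,0],"twist":0},{"fingers":1,"translation":[0.183,0.157,0],"twist":0},{"fingers":1,"translation":[0.183,0.157,0],"twist":0},{"fingers":1,"translation":[0,0,0],"twist":0.133},{"fingers":1,"translation":[0,0,0],"twist":0.133},{"fingers":1,"translation":[0,0,0],"twist":0.133},{"fingers":1,"translation":[0,0,0],"twist":0.133},{"fingers":1,"translation":[0,0,0],"twist":0.133}]' >/dev/null; python3 -m pendant '[{"fingers":1,"translation":[0,0,0],"twist":0.134},{"fingers":1,"translation":[0,0,0],"twist":0.134},{"fingers":1,"translation":[0,0,0],"twist":0.134},{"fingers":1,"translation":[0,0,0],"twist":0.134},{"fingers":1,"translation":[0,0,0],"twist":0.134},{"fingers":1,"translation":[0,0,0],"twist":0.134},{"fingers":1,"translation":[0,0,0],"twist":0.134},{"fingers":1,"translation":[0,0,0],"twist":0}]' >/dev/null; python3 -c "
from h import *
st(); posts(); rel((480.2,66.1),103.3)"
```

```text
t52.0 [475.1  65.1 184.8] yaw(x) 103.02 w-0.000 g0.0 [-0.1 -0.9  0.5] q7 0.15
tab 38 ctr [488.2  38.7] size [9.7 8.2] z 113.8 -> O [492.7  19.7]
-> tx -0.0021 ty 0.0333 twist 0.0009  z now 184.9
```

```bash
python3 -m pendant '[{"fingers":1,"translation":[0,0.035,0],"twist":0},{"fingers":1,"translation":[0,0,0.19],"twist":0},{"fingers":1,"translation":[0,0,0.19],"twist":0},{"fingers":1,"translation":[0,0,0.18],"twist":0},{"fingers":1,"translation":[0,0,0],"twist":0}]' >/dev/null; python3 -c "
from h import *
s=st(); a=np.radians(13.3); d=s['tool_pos'][:2]-[491.7,17.4]; print('stringer x %.1f y %.1f'%(d@[np.cos(a),np.sin(a)],d@[-np.sin(a),np.cos(a)]))"
```

```text
t52.6 [479.6  66.   98.9] yaw(x) 103.33 w-0.003 g0.0 [-0.3 -0.3  0.6] q7 0.31
stringer x -0.6 y 50.1
```

```bash
python3 -m pendant '[{"fingers":1,"translation":[-0.1,0,-0.013],"twist":0},{"fingers":1,"translation":[-0.1,0,-0.013],"twist":0},{"fingers":1,"translation":[-0.1,0,0],"twist":0},{"fingers":1,"translation":[-0.06,0,0.027],"twist":0},{"fingers":1,"translation":[-0.08,0,0.047],"twist":0},{"fingers":1,"translation":[-0.08,0,0.053],"twist":0},{"fingers":1,"translation":[0,0,0],"twist":0}]' | sed -n '2p;4p'; python3 -m pendant '[{"fingers":1,"translation":[-0.08,0,0.04],"twist":0},{"fingers":1,"translation":[0,0,0],"twist":0}]' | sed -n '2p;4p';  python3 -c "
from h import *
s=st(); a=np.radians(13.3); d=s['tool_pos'][:2]-[491.7,17.4]; print('stringer x %.1f y %.1f'%(d@[np.cos(a),np.sin(a)],d@[-np.sin(a),np.cos(a)]))
c=cam('wrist'); cv2.imwrite('pics/w13.png',c[0][:,:,::-1])
for k in blob(c[0],(100,150,40),(125,255,255),10)[:12]:
    M=cv2.moments(k); u=(M['m10']/M['m00'],M['m01']/M['m00'])
    if M['m00']<900: print('blue',np.round(u),M['m00'],(c[5]+rays(c,[u])[0]*c[1][int(u[1]),int(u[0])]).round(1))"
```

```text
tool_pos: [499.3, -11.0, 86.6]
contact_force: [1.9, -1.3, -0.0]
tool_pos: [502.0, -21.8, 80.7]
contact_force: [0.8, -0.3, 0.9]
t53.5 [502.  -21.8  80.7] yaw(x) 103.14 w-0.002 g0.5 [ 0.8 -0.3  0.9] q7 0.54
stringer x 1.0 y -40.5
blue [286. 242.] 282.0 [499.8  -8.3  77.5]
```

```bash
python3 -m pendant '[{"fingers":1,"translation":[0,0,0.04],"twist":0},{"fingers":1,"translation":[0,0,0.03],"twist":0},{"fingers":1,"translation":[0,0,0],"twist":0}]' | sed -n '2p;4p'; python3 -m pendant '[{"fingers":1,"translation":[0,0,0.02],"twist":0},{"fingers":1,"translation":[0,0,0],"twist":0}]' | sed -n '2p;4p'; python3 -m pendant '[{"fingers":1,"translation":[0,0,0.015],"twist":0},{"fingers":1,"translation":[0,0,0],"twist":0}]' | sed -n '2p;4p'
```

```text
tool_pos: [501.4, -20.4, 69.5]
contact_force: [0.2, -0.3, -0.5]
tool_pos: [501.4, -20.6, 66.5]
contact_force: [-0.1, 0.2, 0.4]
tool_pos: [501.7, -20.9, 64.5]
contact_force: [-0.0, 0.5, 3.1]
```

```bash
python3 -m pendant '[{"fingers":1,"translation":[0,0,0.01],"twist":0},{"fingers":1,"translation":[0,0,0],"twist":0}]' | sed -n '2p;4p'; python3 -m pendant '[{"fingers":1,"translation":[0,0,0.01],"twist":0},{"fingers":1,"translation":[0,0,0],"twist":0}]' | sed -n '2p;4p'; python3 -m pendant '[{"fingers":1,"translation":[0,0,0.01],"twist":0},{"fingers":1,"translation":[0,0,0],"twist":0}]' | sed -n '2p;4p'
```

```text
tool_pos: [501.9, -21.0, 63.3]
contact_force: [-2.6, -0.1, 10.0]
tool_pos: [502.0, -21.1, 62.0]
contact_force: [-2.9, -0.5, 17.2]
tool_pos: [502.1, -21.1, 60.8]
contact_force: [-5.8, -0.1, 22.5]
```

```bash
python3 -m pendant '[{"fingers":1,"translation":[0,0,-0.02],"twist":0},{"fingers":1,"translation":[0,0,-0.05],"twist":0},{"fingers":1,"translation":[0,0,-0.2],"twist":0},{"fingers":1,"translation":[-0.2,0,-0.3],"twist":0},{"fingers":1,"translation":[-0.2,0,-0.2],"twist":0},{"fingers":1,"translation":[0,0,0],"twist":0},{"fingers":1,"translation":[0,0,0],"twist":0}]' | sed -n '2p;4p'; python3 -m pendant '[{"fingers":1,"translation":[0,0,0],"twist":0},{"fingers":1,"translation":[0,0,0],"twist":0},{"fingers":1,"translation":[0,0,0],"twist":0},{"fingers":1,"translation":[0,0,0],"twist":0},{"fingers":1,"translation":[0,0,0],"twist":0},{"fingers":1,"translation":[0,0,0],"twist":0}]' >/dev/null; python3 - <<'E'
from h import *
st(); c=cam('wrist'); cv2.imwrite('pics/w14.png',c[0][:,:,::-1])
for k in blob(c[0],(100,150,40),(125,255,255),10)[:12]:
    M=cv2.moments(k); u=(M['m10']/M['m00'],M['m01']/M['m00'])
    if M['m00']<900: print('blue',np.round(u),M['m00'],(c[5]+rays(c,[u])[0]*c[1][int(u[1]),int(u[0])]).round(1))
a=np.radians(13.3); ex=np.array([np.cos(a),np.sin(a)]); ey=np.array([-ex[1],ex[0]])
v,u=np.mgrid[0:420,0:560]; P=c[5]+rays(c,np.c_[u.ravel(),v.ravel()].astype(float))*c[1].reshape(-1,1); L=(P[:,:2]-[490.5,17.])@np.c_[ex,ey]
for y in range(-42,28,5):
    q=(abs(L[:,0])<3)&(abs(L[:,1]-y)<2.5)&(P[:,2]>50)&(P[:,2]<130); print(y,q.sum(),P[q,2].mean().round(1) if q.any() else '',end='; ')
r=tag(c,40,430,620,-70,90)
t=cam('top'); print(); tag(t,40,430,620,-70,90); tag(t,6)
E
```

```text
tool_pos: [515.1, -77.4, 172.6]
contact_force: [-0.7, 0.0, -0.6]
t56.1 [514.9 -77.1 172.1] yaw(x) 103.19 w0.001 g0.0 [-0.7 -0.1 -0.3] q7 0.53
blue [286. 132.] 163.0 [501.  -14.2  67.3]
-42 0 ; -37 40 65.0; -32 42 65.3; -27 39 64.3; -22 34 62.6; -17 45 62.9; -12 23 60.3; -7 28 60.4; -2 28 60.3; 3 26 60.4; 8 30 60.6; 13 43 60.1; 18 51 61.2; 23 3 60.4; Traceback (most recent call last):
  File "<stdin>", line 11, in <module>
  File "h.py", line 116, in tag
    i=max((j for j in range(len(ks)) if hi[0][j][3]<0),key=lambda j:cv2.contourArea(ks[j])); r=cv2.minAreaRect(ks[i])
ValueError: max() iterable argument is empty
```

```bash
python3 - <<'E'
from h import *
c=cam('wrist'); v,u=np.mgrid[0:420,0:560]; P=c[5]+rays(c,np.c_[u.ravel(),v.ravel()].astype(float))*c[1].reshape(-1,1)
h=cv2.cvtColor(c[0],cv2.COLOR_RGB2HSV).reshape(-1,3)
red=((h[:,0]<9)|(h[:,0]>172))&(h[:,1]>130)&(h[:,2]>60)&(P[:,2]<100); Q=P[red]; print(red.sum())
d=np.hypot(*(Q[:,:2]-[530,10]).T)<120; print(d.sum(),Q[d].min(0).round(1),Q[d].max(0).round(1),np.percentile(Q[d][:,2],[5,50,95]).round(1))
for x in range(480,590,10): print(x,proj(c,[[x,-.8+(x-497)*.34,40]]).round(0)[0],c[0][tuple(proj(c,[[x,-.8+(x-497)*.34,40]]).round(0)[0].astype(int)[::-1])])
E
```

```text
1608
1429 [477.3 -20.9   8.6] [583.6  34.3  42.2] [37.2 39.2 40.5]
480 [264. 115.] [108 106 105]
490 [276. 114.] [107 106 103]
500 [288. 112.] [192 186 175]
510 [300. 111.] [215  55  48]
520 [312. 110.] [224 115 110]
530 [324. 109.] [240 239 235]
540 [336. 107.] [241 240 236]
550 [348. 106.] [240 240 236]
560 [360. 105.] [240 240 235]
570 [372. 104.] [228  86  79]
580 [384. 102.] [110 111 108]
```

```bash
python3 -c "
from h import *
pile(34); print(ctrl.sign_off())"
```

```text
-14 261 35.6 -37.4 28.9
0 91 33.2 -9.8 34.2
14 312 35.2 -34.7 30.3
40 98 35.0 -25.2 11.5
75 105 34.8 -21.0 6.5
95 81 33.7 -4.4 3.1
130 63 33.7 -3.0 3.7
the job is handed in; nothing more can be done
None
```

The job is handed in with no verdict returned: all four forceps are piled level and square on the posts with the jaws between the pins, the red tag lies flat on top over the right post (two earlier grips on it failed, but it stayed where it lay), and the keeper is snapped down and holding.

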